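# Stock check of the nail bins under the bench shelf

### The arm

A 7-joint arm with a two-finger parallel gripper is mounted at the origin on the work surface. World frame = base frame: x ahead of the robot, y to its left, z up, the work surface at z = 0. Lengths are in m, angles in rad, forces in N, time in s.
With the tool pointing down it reaches from about 0.4 to 0.85 m from the base axis. Payload 10.4 kg.
Tool frame: the origin (TCP) lies midway between the tips of the shut fingers; the grasp point (between the pads) lies 19 mm behind it (bot.hold_point_z is the distance from the TCP to the grasp point, in m); z points along the fingers, y is the line along which they close (so a half turn about z gives the same grasp; the last joint's range is limited). The gripper opens to 87 mm and grips with 3 to 60 N. Pads are 19 mm wide; open, the fingers measure 117 mm over their backs; the gripper's body (75 mm by 190 mm) begins 51 mm behind the grasp point.
Start: joints at [-1.144, 0.332, -0.065, 1.46, 0.022, 1.35, -0.088], TCP at [0.272, 0.563, 0.223] pointing down, gripper open.
Joint ranges: [-2.6, 2.6], [-0.5, 2.12], [-1.47, 1.34], [0.16, 2.42], [-1.27, 4.41], [0.06, 2.06], [-2.6, 2.6]. Speed limits (rad/s): [2.22, 2.22, 2.79, 2.79, 3.14, 3.14, 3.14].

### API

Orientations are given as a rotation vector (axis times angle).
In Python, from cell import bot gives the robot as it stands.
- The arm moves only by the tool move_arm, never from a script. Its argument "motion" is one flat list of numbers, 7 for each row, row after row: the turn, a rotation vector about the world's x, y, z in rad, then the shift along the world's x, y, z in m, then the finger opening in m, from 0 to 0.087. In form: [ax, ay, az, dx, dy, dz, jaw, ax, ay, az, dx, dy, dz, jaw, ...]. A call has 1 to 20 rows; each row is the pose to reach, as a shift and turn from the pose commanded when the call began; what a row does not reach only later rows make up. A row lasts 1/12 s, in which the tool goes at most 41.7 mm and 7.16 degrees, less where a joint would pass 70% of its speed; a pose out of reach is approached as far as the arm can. A call with a gripper value outside its range is refused whole. The fingers move at their own pace and stop on an object; "squeeze" is the grip in N (left out, the last holds). Time passes only in rows, so rows that repeat a pose let the fingers close. It gives the time, the measured TCP pose, the force, the opening and the grip force at its end, in the units of the state.
- bot.state(): the state, without advancing time (a new reading comes with each control period).
- bot.get_image(name): name is "scene" or "top" or "wrist"; returns the picture (480x640x3 uint8, blue, green, red); there is no depth.
- bot.get_calibration(name): a dict with "fx", "fy", "cx", "cy" (pixels), "D" ([k1, k2, p1, p2, k3] as OpenCV has them; the pictures are not rectified), "rvec" (rotation vector, rad) and "tvec" (3), from world to camera coordinates, as OpenCV has them. Camera axes: x right, y down, z forward; pixel columns grow to the right and rows downward; lengths in m; the calibration is good to about 2 mm. A picture is of the moment at which its call begins: read the wrist's pose just before it. get_calibration takes no time and is no camera call; for the wrist camera it gives the pose at the moment of the call.
- bot.close_job(): hands the job in; it is judged then, once.
The state is a dict: "time": time; "joints": joint angles; "joint_vel": joint speeds; "joint_efforts": joint torques, N m; "position": TCP position; "eef_rot": TCP orientation; "wrist_force": force on the tool from outside, world axes, zero at the start; "torque": the same for the moment, N m; "grip_width": opening from 0.0 (shut) to 1.0 (fully open); "grip_force": force on a finger pad.
Only numpy, scipy, OpenCV 4.12 (cv2) and the standard library are available. Lean on these libraries where they do the work, as an engineer would, in place of code of your own. Each camera call takes 0.05 s, during which the arm holds its last target. There are 200 camera calls.

### The job

Do the stock check of the closed grey bins of nails and heel tips standing half pushed in under the low shelf: feel what each one weighs by lifting its pull-tab end a centimetre or two, its rear end staying down. Slide every bin lighter than about 600 g out until it is completely clear of the shelf, so that its lid can be taken off for refilling, and push every heavier one fully home against the back of its lane. The lids are only laid on, so keep the bins on the bench, never lifting one clear of it or tipping it steeply, and leave the brush, the things on the shelf and the tools around the rack alone.

Things in the scene. Friction and masses are not known exactly. Their poses are not given: they have to be found in the camera images.
- rack: Low fixed rack of grey sheet steel. Origin: middle of the shelf's front edge, at the level of the mat; +x to its back (away from the robot), y along the row, z up. Shelf x = 0 to 0.14, 612 mm wide, underside 90 mm, top 102 mm above the mat. No floor plate: bins slide on the mat. A bin is just clear of the shelf with its origin at x = -0.075.
- rack_back (a point): Middle of the back plate's front face, at the level of the mat: 120 mm behind the shelf's front edge, axes as the rack. A bin fully home touches the plate: its origin is then at x = 0.045 in the rack's frame and its front face stands 30 mm ahead of the shelf's edge.
- rack_lanes (a point): Mouth of the row of six lanes, at the shelf's front edge (the rack's origin). Lane centres at y = -0.25, -0.15, -0.05, 0.05, 0.15, 0.25 in the rack's frame, parted by 5 mm upright plates from x = 0 to 0.12, so each lane is 95 mm wide inside. One or more lanes hold no bin; one holds a brush.
- bin1: Closed grey plastic lidded bin, all alike outside: box 150 (x) x 80 (y) x 57 mm high; contents hidden, lid stays on in handling. Origin: centre of the box's underside, z up, -x to its pull tab. Weight unknown, 0.2 kg (empty) to 0.98 kg (full), evenly filled: centre of mass 28 mm up, 1.5 mm ahead (-x) of the origin. May be absent. May stand in any lane.
- bin2: Closed grey plastic lidded bin, all alike outside: box 150 (x) x 80 (y) x 57 mm high; contents hidden, lid stays on in handling. Origin: centre of the box's underside, z up, -x to its pull tab. Weight unknown, 0.2 kg (empty) to 0.98 kg (full), evenly filled: centre of mass 28 mm up, 1.5 mm ahead (-x) of the origin. May be absent. May stand in any lane.
- bin3: Closed grey plastic lidded bin, all alike outside: box 150 (x) x 80 (y) x 57 mm high; contents hidden, lid stays on in handling. Origin: centre of the box's underside, z up, -x to its pull tab. Weight unknown, 0.2 kg (empty) to 0.98 kg (full), evenly filled: centre of mass 28 mm up, 1.5 mm ahead (-x) of the origin. May be absent. May stand in any lane.
- bin4: Closed grey plastic lidded bin, all alike outside: box 150 (x) x 80 (y) x 57 mm high; contents hidden, lid stays on in handling. Origin: centre of the box's underside, z up, -x to its pull tab. Weight unknown, 0.2 kg (empty) to 0.98 kg (full), evenly filled: centre of mass 28 mm up, 1.5 mm ahead (-x) of the origin. May be absent. May stand in any lane.
- bin5: Closed grey plastic lidded bin, all alike outside: box 150 (x) x 80 (y) x 57 mm high; contents hidden, lid stays on in handling. Origin: centre of the box's underside, z up, -x to its pull tab. Weight unknown, 0.2 kg (empty) to 0.98 kg (full), evenly filled: centre of mass 28 mm up, 1.5 mm ahead (-x) of the origin. May be absent. May stand in any lane.
- bin1_tab (a point): Pinch point of the bin's pull tab: x = -0.103 in the bin's frame, 34 mm above the mat. The tab is an upright fin in the middle of the -x face, 12 mm thick (y), x = -0.075 to -0.122, 12 to 50 mm up; pinch it across from above. Lifting takes 0.42 of the weight (rear edge 178 mm behind), plus or minus the effect of any push or pull along the bin (the rear edge grips the mat; friction is near 1).
- bin2_tab (a point): Pinch point of the bin's pull tab: x = -0.103 in the bin's frame, 34 mm above the mat. The tab is an upright fin in the middle of the -x face, 12 mm thick (y), x = -0.075 to -0.122, 12 to 50 mm up; pinch it across from above. Lifting takes 0.42 of the weight (rear edge 178 mm behind), plus or minus the effect of any push or pull along the bin (the rear edge grips the mat; friction is near 1).
- bin3_tab (a point): Pinch point of the bin's pull tab: x = -0.103 in the bin's frame, 34 mm above the mat. The tab is an upright fin in the middle of the -x face, 12 mm thick (y), x = -0.075 to -0.122, 12 to 50 mm up; pinch it across from above. Lifting takes 0.42 of the weight (rear edge 178 mm behind), plus or minus the effect of any push or pull along the bin (the rear edge grips the mat; friction is near 1).
- bin4_tab (a point): Pinch point of the bin's pull tab: x = -0.103 in the bin's frame, 34 mm above the mat. The tab is an upright fin in the middle of the -x face, 12 mm thick (y), x = -0.075 to -0.122, 12 to 50 mm up; pinch it across from above. Lifting takes 0.42 of the weight (rear edge 178 mm behind), plus or minus the effect of any push or pull along the bin (the rear edge grips the mat; friction is near 1).
- bin5_tab (a point): Pinch point of the bin's pull tab: x = -0.103 in the bin's frame, 34 mm above the mat. The tab is an upright fin in the middle of the -x face, 12 mm thick (y), x = -0.075 to -0.122, 12 to 50 mm up; pinch it across from above. Lifting takes 0.42 of the weight (rear edge 178 mm behind), plus or minus the effect of any push or pull along the bin (the rear edge grips the mat; friction is near 1).
- mat: Flat hardboard mat fixed on the bench, 460 (x) x 760 (y) x 4 mm; the rack and the bins stand on it and the bins slide on it. Origin: centre of its underside, at the height of the bench top. Its top, 4 mm higher, is the level meant by heights above the mat.
- brush: Bystander: shoe brush with a wooden back, 130 x 42 x 47 mm, lying in one of the six lanes, long way into it. Origin: centre of underside. Leave alone.
- tin: Bystander: steel tin, 76 mm across, 75 mm high, on top of the shelf near its back. Origin: centre of underside. Leave alone.
- jar: Bystander: amber jar with a black cap, 56 mm across, 65 mm high, on top of the shelf near its back. Origin: centre of underside. Leave alone.
- hammer: Bystander: hammer 260 mm long lying on the bench at the left of the rack. Leave alone.
- last: Bystander: wooden shoe last about 230 mm long, 66 mm high, on the bench at the right. Leave alone.
- heels: Bystander: stack of black rubber heel pieces, 64 x 60 x 36 mm, on the bench at the right, near the robot. Leave alone.
Mind the look-alikes: they are no part of the job. What is shaped like the bin5 but pink is not meant.

How it is judged:
By the outcome, as a careful person would: the job done as asked, in the order asked, and still so for the second after the job is handed in, with the robot touching nothing.
Of bin1, bin2, bin3, bin4, bin5 only 3 to 5 are there at a start; the rules pass over those that are not, and their reading is None.
At some moment in a run one of bin1, bin2, bin3, bin4, bin5 may be knocked a few centimetres aside while the robot is not near it.
Once in a run the grip may slacken for a moment while it holds something.
It also fails if it takes over 210 s, if anything falls off the work surface, if the arm or the gripper's body presses on something with over 40 N, if the wrist force passes 120 N, or if a joint passes its speed limit or range.

## Working session

There is one attempt and no reset: what is moved stays moved. The work goes in short steps, Python scripts to look and compute and a tool call to move; the robot and the scene stay as the last step left them, time stands still between calls to the robot, and variables do not carry over. Pictures are saved under pics/ and viewed, at most 14 in all, crops included, and the job is handed in when it is done.

Besides the shell and the picture viewer there is one more tool, called after ">>>" by a JSON object that holds its "fn" and its "kwargs", one argument or row to a line. move_arm: Moves the arm, as the interface text tells. Its arguments: {"type":"object","properties":{"motion":{"type":"array"},"squeeze":{"type":"number"}},"required":["motion"]}

```bash
mkdir -p pics; ls; python3 - <<'E'
from cell import bot
import cv2
for n in("scene","top"):
    cv2.imwrite(f"pics/{n}0.png",bot.get_image(n))
    c=bot.get_calibration(n);print(n,c)
s=bot.state();print(s)
E
```

```text
pics
scene {'fx': 476.12385367627036, 'fy': 476.12385367627036, 'cx': 322.6362142934116, 'cy': 241.36912162233247, 'D': array([0.04378599, 0.        , 0.        , 0.        , 0.        ]), 'rvec': array([ 1.4822272 ,  2.02126148, -0.87081171]), 'tvec': array([ 0.15271976, -0.24295315,  1.52961112])}
top {'fx': 471.229294111491, 'fy': 471.229294111491, 'cx': 320.4531138508064, 'cy': 236.53776326569556, 'D': array([0.00772966, 0.        , 0.        , 0.        , 0.        ]), 'rvec': array([ 2.15382974, -2.20386256,  0.02828643]), 'tvec': array([0.02981296, 0.48760514, 1.16400469])}
{'time': 0.1, 'joints': array([-1.1435765 ,  0.33285366, -0.06470921,  1.46084807,  0.02162201,
        1.34987208, -0.0884815 ]), 'joint_vel': array([ 0.00098537, -0.00133228,  0.00191071, -0.00324192,  0.00055326,
       -0.00105897,  0.00202325]), 'joint_efforts': array([ 1.01012531e-03, -6.24547148e+01,  2.41464662e-02, -3.90712452e+01,
       -6.14459440e-02,  3.66533990e-02,  6.19561456e-05]), 'position': array([0.27161059, 0.56252501, 0.22180984]), 'eef_rot': array([-7.00507387e-01, -3.06227784e+00,  1.98996511e-03]), 'wrist_force': array([ 0.2832308 , -1.09382884,  0.65487061]), 'torque': array([-0.05173874,  0.01508038,  0.00511103]), 'grip_force': 0.0, 'grip_width': 1.0019765253490098}
```

View pics/top0.png

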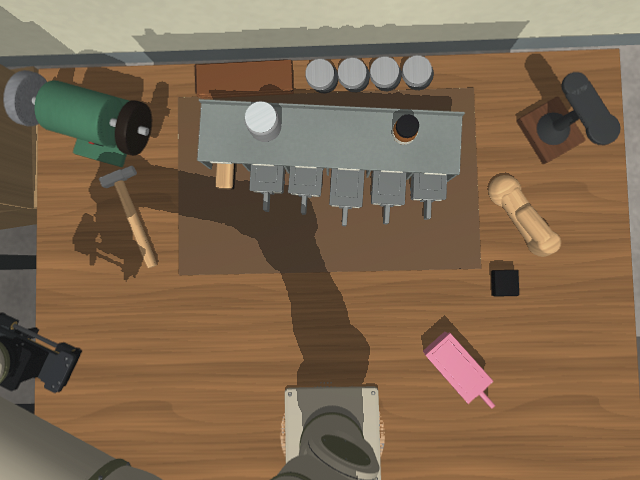

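View pics/scene0.png

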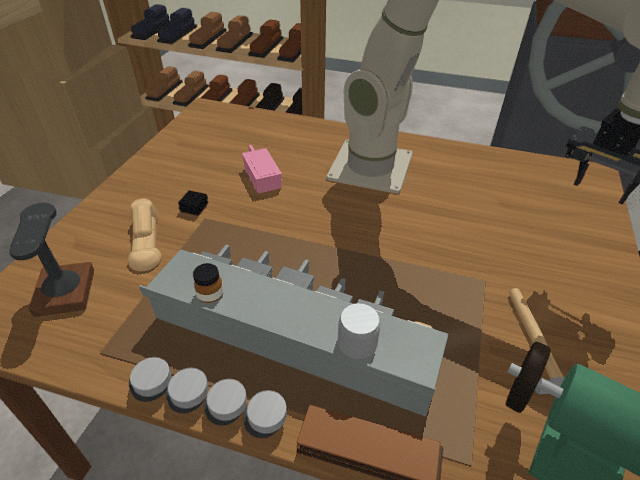

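The top picture shows five grey bins, with tabs near (267,205), (304,208), (345,219), (387,217) and (428,213). The brush is in the leftmost lane at (225,175). The pink look-alike is on the bench at (460,368). I'll enlarge the rack next.

```bash
python3 - <<'E'
import cv2
im=cv2.imread("pics/top0.png")[140:240,190:480]
im=cv2.resize(im,None,fx=2.75,fy=2.75,interpolation=cv2.INTER_CUBIC)
cv2.imwrite("pics/c0.png",im)
E
cat > h.py <<'E'
from cell import bot
import cv2, numpy as np
from scipy.spatial.transform import Rotation as R
def px2w(uv,z,cam="top",c=None):
    c=c or bot.get_calibration(cam)
    K=np.array([[c["fx"],0,c["cx"]],[0,c["fy"],c["cy"]],[0,0,1]])
    u=cv2.undistortPoints(np.array(uv,float).reshape(-1,1,2),K,c["D"]).reshape(-1,2)
    Rm=R.from_rotvec(c["rvec"]).as_matrix();o=-Rm.T@c["tvec"]
    d=np.c_[u,np.ones(len(u))]@Rm
    return o+d*((z-o[2])/d[:,2])[:,None]
def w2px(P,cam="top"):
    c=bot.get_calibration(cam)
    K=np.array([[c["fx"],0,c["cx"]],[0,c["fy"],c["cy"]],[0,0,1]])
    return cv2.projectPoints(np.array(P,float),c["rvec"],c["tvec"],K,c["D"])[0].reshape(-1,2)
E
```

```text
(no output)
```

View pics/c0.png

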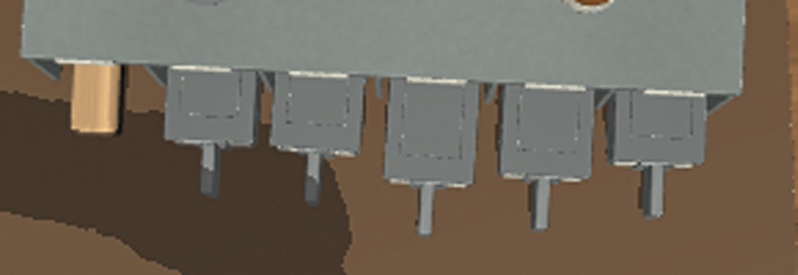

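The crop shows the shelf's front edge running from (22,57) to (741,95). The tab tips are at (209,193), (313,202), (425,233), (540,228) and (653,215).

```bash
python3 - <<'E'
from h import *
f=lambda p:np.array(p)/2.75+[190-.3,140-.3]
e=px2w(f([(22,57),(741,95)]),0.106);print(e)
d=e[0]-e[1];L=np.linalg.norm(d);d/=L;print("len",L)
yaw=np.arctan2(-d[0],d[1]);print("yaw",yaw)
O=e.mean(0);O[2]=0.004
ax=np.array([np.cos(yaw),np.sin(yaw)]);ay=np.array([-ax[1],ax[0]])
for t,r in zip([(209,194),(313,203),(425,234),(540,229),(653,216)],[(208,143),(313,152),(428,184),(543,179),(656,163)]):
    P=px2w(f([t,r]),0.054)
    q=P[:,:2]-O[:2]
    print(P.round(4)[:,:2].tolist(),"rack",(q@ax).round(4),(q@ay).round(4),"binx",(q@ax)[0]+.122)
print(O,yaw,R.from_rotvec(bot.state()["eef_rot"]).as_matrix().round(3), R.from_rotvec(bot.state()["eef_rot"]).as_euler("ZYX"))
E
```

```text
[[ 0.66827187  0.2994331   0.106     ]
 [ 0.61878095 -0.30603271  0.106     ]]
len 0.607485144013077
yaw -0.08155892103933882
[[0.5531, 0.1491], [0.5984, 0.1493]] rack [-0.1026 -0.0574] [0.1445 0.1484] binx 0.019415334169892356
[[0.5428, 0.0573], [0.588, 0.0563]] rack [-0.1054 -0.0602] [0.0522 0.0549] binx 0.01662841104442704
[[0.5129, -0.0406], [0.557, -0.0443]] rack [-0.1271 -0.0829] [-0.0478 -0.048 ] binx -0.0051049658000520415
[[0.5149, -0.1413], [0.5588, -0.1452]] rack [-0.117  -0.0729] [-0.148  -0.1483] binx 0.005005416977920049
[[0.5238, -0.2399], [0.5703, -0.2441]] rack [-0.1    -0.0534] [-0.2455 -0.2459] binx 0.021962541806652677
[ 0.64352641 -0.00329981  0.004     ] -0.08155892103933882 [[-0.901  0.435 -0.   ]
 [ 0.435  0.901 -0.001]
 [-0.    -0.001 -1.   ]] [ 2.69182394e+00  7.39549062e-05 -3.14030991e+00]
```

>>> {"fn": "move_arm", "kwargs": {
  "motion": [0, 0, 0.1, 0.03, -0.04, 0, 0.06, 0, 0, 0.2, 0.06, -0.08, 0, 0.06, 0, 0, 0.3, 0.09, -0.12, 0, 0.06, 0, 0, 0.37, 0.12, -0.16, 0, 0.06, 0, 0, 0.37, 0.15, -0.2, 0, 0.06, 0, 0, 0.37, 0.18, -0.24, 0, 0.06, 0, 0, 0.37, 0.21, -0.28, -0.01, 0.06, 0, 0, 0.37, 0.24, -0.32, -0.02, 0.06, 0, 0, 0.37, 0.27, -0.36, -0.03, 0.06, 0, 0, 0.37, 0.29, -0.39, -0.04, 0.06, 0, 0, 0.37, 0.3, -0.413, -0.05, 0.06, 0, 0, 0.37, 0.3, -0.413, -0.05, 0.06, 0, 0, 0.37, 0.3, -0.413, -0.05, 0.06],
  "squeeze": 30
}}

```text
time: 1.18
position: [0.5735, 0.1429, 0.1709]
eef_rot: [-0.135, -3.138, 0.005]
wrist_force: [-0.9, -1.1, -0.4]
grip_width: 0.687
grip_force: 0.0
```

```bash
python3 - <<'E'
from h import *
s=bot.state();print(s["time"],s["position"],R.from_rotvec(s["eef_rot"]).as_matrix().round(3))
c=bot.get_calibration("wrist");print(c["tvec"],c["rvec"],c["fx"])
cv2.imwrite("pics/w0.png",bot.get_image("wrist"))
E
```

```text
1.1833 [0.5735257  0.14294488 0.17086817] [[-0.996  0.086 -0.001]
 [ 0.086  0.996 -0.003]
 [ 0.001 -0.003 -1.   ]]
[-0.18985216 -0.55859083  0.19666065] [-2.16288178 -1.98464653 -0.25740013] 342.5686928897884
```

View pics/w0.png

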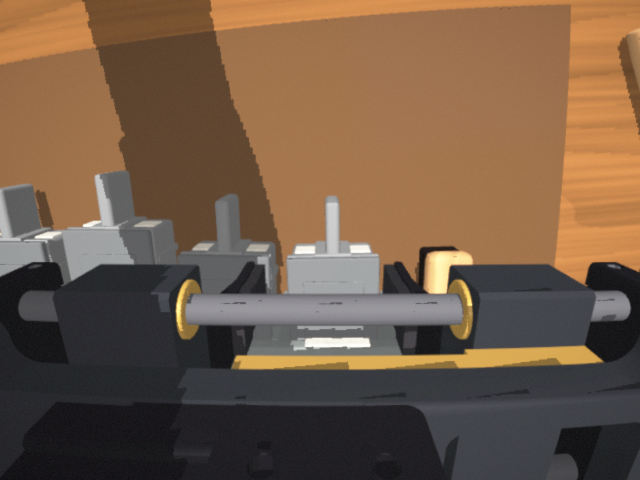

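The wrist view shows bin A's tab in the middle: its top runs from the tip at (332,197) to the root at (333,243). Bin B's tip is at (229,196), C's at (113,173) and the brush at (447,255).

```bash
python3 - <<'E'
from h import *
s=bot.state();print(s["position"],s["wrist_force"])
P=px2w([(332,198),(333,244),(228,196),(229,240),(114,173),(118,215)],0.054,"wrist");print(P.round(4))
im=cv2.imread("pics/w0.png")[150:290,60:420]
cv2.imwrite("pics/w0c.png",cv2.resize(im,None,fx=2.2,fy=2.2))
E
```

```text
[0.57378999 0.14192548 0.17049864] [-0.58683056 -1.95145265 -1.84187999]
[[ 0.5513  0.1488  0.054 ]
 [ 0.591   0.1464  0.054 ]
 [ 0.542   0.0631  0.054 ]
 [ 0.5797  0.058   0.054 ]
 [ 0.5138 -0.0301  0.054 ]
 [ 0.5493 -0.0351  0.054 ]]
```

View pics/w0c.png

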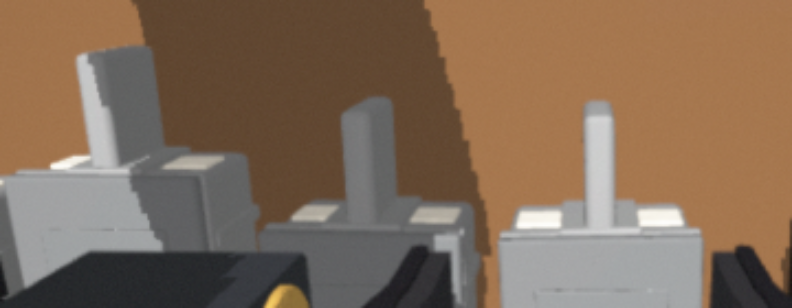

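>>> {"fn": "move_arm", "kwargs": {
  "motion": [0, 0, 0, 0, 0, -0.03, 0.06, 0, 0, 0, 0, 0, -0.06, 0.06, 0, 0, 0, 0, 0, -0.07, 0.06, 0, 0, 0, 0, 0, -0.07, 0.06, 0, 0, 0, 0, 0, -0.07, 0.06]
}}

```text
time: 1.65
position: [0.5716, 0.1502, 0.1031]
eef_rot: [-0.125, -3.139, 0.0]
wrist_force: [-0.5, 0.2, 0.5]
grip_width: 0.692
grip_force: 0.0
```

```bash
python3 - <<'E'
from h import *
for i in range(4):
    im=bot.get_image("wrist");s=bot.state();print(s["time"],s["position"],s["eef_rot"],s["wrist_force"])
cv2.imwrite("pics/w1.png",im)
E
```

```text
1.7 [0.5723597  0.15038286 0.10402591] [1.24506315e-01 3.13777613e+00 1.02321881e-03] [1.20471643 0.71010309 0.84779582]
1.75 [0.57267809 0.15038653 0.1044366 ] [1.24699780e-01 3.13688574e+00 1.61015439e-03] [-0.72853705 -0.16277772  0.04752762]
1.8 [0.57274758 0.15037892 0.10449608] [1.24836523e-01 3.13658035e+00 1.89463712e-03] [-0.04139294  0.58538434 -0.08793771]
1.85 [0.57264213 0.15031231 0.10431169] [1.24849057e-01 3.13673470e+00 1.80456909e-03] [0.07517051 0.07668108 0.57601206]
```

>>> {"fn": "move_arm", "kwargs": {
  "motion": [0, 0, 0, -0.003, -0.002, -0.03, 0.06, 0, 0, 0, -0.003, -0.002, -0.06, 0.06, 0, 0, 0, -0.003, -0.002, -0.085, 0.06, 0, 0, 0, -0.003, -0.002, -0.085, 0.06, 0, 0, 0, -0.003, -0.002, -0.085, 0.06, 0, 0, 0, -0.003, -0.002, -0.085, 0.005, 0, 0, 0, -0.003, -0.002, -0.085, 0.005, 0, 0, 0, -0.003, -0.002, -0.085, 0.005, 0, 0, 0, -0.003, -0.002, -0.085, 0.005, 0, 0, 0, -0.003, -0.002, -0.085, 0.005, 0, 0, 0, -0.003, -0.002, -0.085, 0.005]
}}

```text
time: 2.77
position: [0.5689, 0.1479, 0.018]
eef_rot: [0.125, 3.139, 0.0]
wrist_force: [0.2, -0.1, -0.0]
grip_width: 0.322
grip_force: 0.0
```

```bash
cat > m.py <<'E'
from h import *
import sys
n=int(sys.argv[1]) if len(sys.argv)>1 else 8
F=[];T=[]
for i in range(n):
    bot.get_image("wrist");s=bot.state();F.append(s["wrist_force"]);T.append(s["joint_efforts"])
F=np.array(F);f=F.mean(0);print(round(s["time"],2),s["position"].round(4),s["eef_rot"].round(3),"w",round(s["grip_width"],3),"gf",round(s["grip_force"],1))
y=-.08;fx=f[0]*np.cos(y)+f[1]*np.sin(y)
print("F",f.round(2),"se",(F.std(0)/n**.5).round(2),"Fx rack",round(fx,2),"tau",np.mean(T,0).round(2))
# lift: tool pushes bin up with -f[2], along with -fx at height .034+lift
print("mass est",( -f[2]*.178 + -fx*(.034+.015))/.0765/9.81)
E
python3 m.py 6
```

```text
3.07 [0.5688 0.1484 0.0176] [1.240e-01 3.139e+00 1.000e-03] w 0.133 gf 29.9
F [-0.29  0.46  0.11] se [0.15 0.34 0.18] Fx rack -0.32 tau [  0.66 -61.48   4.87 -31.48   0.18   0.18  -0.12]
mass est -0.004828560617502572
```

```bash
cat > m.py <<'E'
from h import *
import sys
n=int(sys.argv[1]) if len(sys.argv)>1 else 8
F=[];T=[]
for i in range(n):
    bot.get_image("wrist");s=bot.state();F.append(s["wrist_force"]);T.append(s["torque"])
F=np.array(F);f=F.mean(0);T=np.array(T);t=T.mean(0);print(round(s["time"],2),s["position"].round(4),s["eef_rot"].round(3),"w",round(s["grip_width"],3),"gf",round(s["grip_force"],1))
y=-.08;fx=f[0]*np.cos(y)+f[1]*np.sin(y);ty=-t[0]*np.sin(y)+t[1]*np.cos(y)
print("F",f.round(2),"se",(F.std(0)/n**.5).round(2),"Fx rack",round(fx,2),"T",t.round(3),"se",(T.std(0)/n**.5).round(3),"Ty",round(ty,3))
for nm,h,tt in(("grasp,noT",.049,0),("tcp+T",.030,ty),("grasp+T",.049,ty)):
    print(nm,round((-f[2]*.178-fx*h-tt)/.0765/9.81,3))
E
python3 m.py 4
```

```text
3.27 [0.5688 0.1484 0.0176] [1.240e-01 3.139e+00 1.000e-03] w 0.138 gf 29.9
F [0.5  2.3  0.42] se [0.34 0.26 0.28] Fx rack 0.32 T [ 0.536 -0.048  0.296] se [0.042 0.007 0.006] Ty -0.005
grasp,noT -0.121
tcp+T -0.106
grasp+T -0.114
```

>>> {"fn": "move_arm", "kwargs": {
  "motion": [0.001, 0.014, 0, 0.0003, 0, 0.0025, 0.005, 0.002, 0.028, 0, 0.0006, 0, 0.005, 0.005, 0.003, 0.042, 0, 0.0009, 0, 0.0075, 0.005, 0.004, 0.056, 0, 0.0012, 0, 0.01, 0.005, 0.006, 0.07, 0, 0.0015, 0, 0.0125, 0.005, 0.007, 0.084, 0, 0.002, 0, 0.015, 0.005, 0.007, 0.084, 0, 0.002, 0, 0.015, 0.005, 0.007, 0.084, 0, 0.002, 0, 0.015, 0.005, 0.007, 0.084, 0, 0.002, 0, 0.015, 0.005, 0.007, 0.084, 0, 0.002, 0, 0.015, 0.005]
}}

```text
time: 4.1
position: [0.5711, 0.1477, 0.0326]
eef_rot: [-0.122, -3.056, -0.006]
wrist_force: [1.4, 1.8, -1.7]
grip_width: 0.132
grip_force: 29.9
```

```bash
python3 m.py 10
```

```text
4.6 [0.5708 0.1478 0.0326] [-0.122 -3.055 -0.006] w 0.138 gf 29.9
F [ 1.71  0.56 -2.91] se [0.16 0.15 0.18] Fx rack 1.66 T [ 0.166 -0.58   0.157] se [0.01  0.013 0.012] Ty -0.565
grasp,noT 0.581
tcp+T 1.376
grasp+T 1.334
```

>>> {"fn": "move_arm", "kwargs": {
  "motion": [0, 0, 0, 0.0005, 0, 0, 0.005, 0, 0, 0, 0.001, 0, 0, 0.005, 0, 0, 0, 0.001, 0, 0, 0.005, 0, 0, 0, 0.001, 0, 0, 0.005]
}}

```text
time: 4.93
position: [0.5711, 0.148, 0.0324]
eef_rot: [-0.122, -3.054, -0.006]
wrist_force: [-3.0, 1.6, -0.2]
grip_width: 0.131
grip_force: 29.9
```

```bash
python3 m.py 8
```

```text
5.33 [0.5717 0.1478 0.0325] [-0.122 -3.055 -0.006] w 0.136 gf 29.9
F [-2.4   1.   -1.29] se [0.11 0.18 0.22] Fx rack -2.47 T [0.189 0.341 0.099] se [0.013 0.009 0.01 ] Ty 0.355
grasp,noT 0.466
tcp+T -0.069
grasp+T -0.006
```

>>> {"fn": "move_arm", "kwargs": {
  "motion": [-0.001, -0.01, 0, -0.0001, 0, 0, 0.005, -0.002, -0.02, 0, -0.0002, 0, 0, 0.005, -0.002, -0.02, 0, -0.0002, 0, 0, 0.005, -0.002, -0.02, 0, -0.0002, 0, 0, 0.005]
}}

```text
time: 5.67
position: [0.5715, 0.1478, 0.0326]
eef_rot: [-0.123, -3.075, -0.004]
wrist_force: [0.7, 0.9, -4.7]
grip_width: 0.135
grip_force: 30.0
```

```bash
python3 m.py 8
```

```text
6.07 [0.5715 0.1478 0.0326] [-0.123 -3.075 -0.004] w 0.138 gf 3.0
F [-0.51  0.58 -3.65] se [0.27 0.16 0.23] Fx rack -0.56 T [0.143 0.194 0.057] se [0.012 0.011 0.01 ] Ty 0.204
grasp,noT 0.902
tcp+T 0.615
grasp+T 0.629
```

```bash
cat >> m.py <<'E'
tilt=s["eef_rot"];z=R.from_rotvec(tilt).as_matrix()[:,2];L=.254
rx=L*(z[0]*np.cos(y)+z[1]*np.sin(y));rz=L*z[2]
M=ty-(rz*fx-rx*f[2]);print("M",round(M,3),"MASS",round((-f[2]*.178-fx*.03-M)/.0765/9.81,3))
E
python3 m.py 6
```

```text
6.37 [0.5716 0.1479 0.0326] [-0.123 -3.075 -0.004] w 0.132 gf 30.0
F [-1.36  0.25 -2.17] se [0.22 0.23 0.19] Fx rack -1.38 T [0.107 0.22  0.07 ] se [0.01  0.024 0.009] Ty 0.228
grasp,noT 0.605
tcp+T 0.267
grasp+T 0.302
M -0.086 MASS 0.685
```

>>> {"fn": "move_arm", "kwargs": {
  "motion": [-0.001, -0.01, 0, -0.0002, 0, 0, 0.005, -0.001, -0.01, 0, -0.0002, 0, 0, 0.005, -0.001, -0.01, 0, -0.0002, 0, 0, 0.005]
}}

```text
time: 6.62
position: [0.5713, 0.1478, 0.0326]
eef_rot: [-0.123, -3.085, -0.003]
wrist_force: [0.5, 0.5, -3.9]
grip_width: 0.14
grip_force: 30.0
```

```bash
python3 m.py 12
```

```text
7.22 [0.5713 0.1478 0.0325] [-1.230e-01 -3.085e+00 -3.000e-03] w 0.136 gf 30.0
F [ 0.07  0.41 -4.22] se [0.11 0.14 0.14] Fx rack 0.04 T [0.139 0.125 0.068] se [0.007 0.01  0.007] Ty 0.136
grasp,noT 0.999
tcp+T 0.819
grasp+T 0.818
M 0.204 MASS 0.728
```

>>> {"fn": "move_arm", "kwargs": {
  "motion": [-0.001, -0.02, 0, -0.001, 0, -0.005, 0.005, -0.003, -0.04, 0, -0.002, 0, -0.01, 0.005, -0.004, -0.054, 0, -0.0026, 0, -0.0145, 0.005, -0.004, -0.054, 0, -0.0026, 0, -0.0145, 0.005, -0.004, -0.054, 0, 0.001, -0.0003, -0.0145, 0.005, -0.004, -0.054, 0, 0.005, -0.0006, -0.0145, 0.005, -0.004, -0.054, 0, 0.009, -0.0009, -0.0145, 0.005, -0.004, -0.054, 0, 0.013, -0.0012, -0.0145, 0.005, -0.004, -0.054, 0, 0.017, -0.0015, -0.0145, 0.005, -0.004, -0.054, 0, 0.02, -0.0018, -0.0145, 0.005, -0.004, -0.054, 0, 0.02, -0.0018, -0.0145, 0.005]
}}

```text
time: 8.13
position: [0.5924, 0.1458, 0.0181]
eef_rot: [0.126, 3.138, 0.0]
wrist_force: [1.1, 0.3, -0.9]
grip_width: 0.137
grip_force: 30.0
```

```bash
python3 m.py 2
```

```text
8.23 [0.5924 0.1458 0.0183] [0.126 3.137 0.   ] w 0.136 gf 30.0
F [ 2.04 -0.18 -2.02] se [0.34 0.19 0.03] Fx rack 2.05 T [-0.013 -0.653 -0.009] se [0.014 0.033 0.013] Ty -0.652
grasp,noT 0.345
tcp+T 1.265
grasp+T 1.213
M -0.133 MASS 0.574
```

>>> {"fn": "move_arm", "kwargs": {
  "motion": [0, 0, 0, 0.001, 0, 0, 0.005, 0, 0, 0, 0.002, -0.0001, 0, 0.005, 0, 0, 0, 0.003, -0.0002, 0, 0.005, 0, 0, 0, 0.003, -0.0002, 0, 0.005]
}}

```text
time: 8.57
position: [0.594, 0.1459, 0.0179]
eef_rot: [-0.125, -3.138, -0.0]
wrist_force: [-3.2, -0.4, -0.9]
grip_width: 0.135
grip_force: 30.0
```

```bash
python3 m.py 2|head -2
```

```text
8.67 [0.594  0.1459 0.0179] [-0.125 -3.139  0.   ] w 0.136 gf 30.0
F [-2.47 -0.21 -1.05] se [0.09 0.33 0.16] Fx rack -2.44 T [ 0.029  0.399 -0.001] se [0.006 0.02  0.01 ] Ty 0.4
```

>>> {"fn": "move_arm", "kwargs": {
  "motion": [0, 0, 0, 0.001, 0, 0, 0.005, 0, 0, 0, 0.002, -0.0001, 0, 0.005, 0, 0, 0, 0.003, -0.0002, 0, 0.005, 0, 0, 0, 0.003, -0.0002, 0, 0.005]
}}

```text
time: 9.0
position: [0.5942, 0.146, 0.0178]
eef_rot: [-0.124, -3.132, 0.001]
wrist_force: [-17.3, -0.4, 11.5]
grip_width: 0.138
grip_force: 30.0
```

```bash
python3 m.py 2|head -2
```

```text
9.1 [0.5942 0.146  0.0177] [-1.240e-01 -3.133e+00  1.000e-03] w 0.131 gf 30.0
F [-17.12  -0.14  10.79] se [0.02 0.08 0.36] Fx rack -17.05 T [-0.067  3.571 -0.053] se [0.01  0.005 0.011] Ty 3.554
```

>>> {"fn": "move_arm", "kwargs": {
  "motion": [0, 0, 0, -0.0035, 0, 0, 0.005, 0, 0, 0, -0.0035, 0, 0, 0.05, 0, 0, 0, -0.0035, 0, 0, 0.05, 0, 0, 0, -0.0035, 0, 0, 0.05, 0, 0, 0, -0.0035, 0, 0.03, 0.05, 0, 0, 0, -0.0035, 0, 0.06, 0.05, 0, 0, 0, -0.02, -0.03, 0.085, 0.05, 0, 0, 0, -0.0375, -0.06, 0.085, 0.05, 0, 0, 0, -0.0375, -0.087, 0.085, 0.05, 0, 0, 0, -0.0375, -0.087, 0.085, 0.05, 0, 0, 0, -0.0375, -0.087, 0.085, 0.05]
}}

```text
time: 10.02
position: [0.5604, 0.0568, 0.1037]
eef_rot: [0.131, 3.137, 0.0]
wrist_force: [-1.3, 1.3, 0.7]
grip_width: 0.571
grip_force: 0.0
```

```bash
python3 m.py 4|head -2;  python3 - <<'E'
from h import *
cv2.imwrite("pics/w2.png",bot.get_image("wrist")[150:330,60:460].repeat(2,0).repeat(2,1))
E
```

```text
10.22 [0.56   0.06   0.1029] [-1.230e-01 -3.139e+00 -1.000e-03] w 0.57 gf 0.0
F [ 0.18  0.04 -0.29] se [0.22 0.3  0.19] Fx rack 0.17 T [ 0.059  0.006 -0.001] se [0.01  0.013 0.007] Ty 0.011
```

View pics/w2.png

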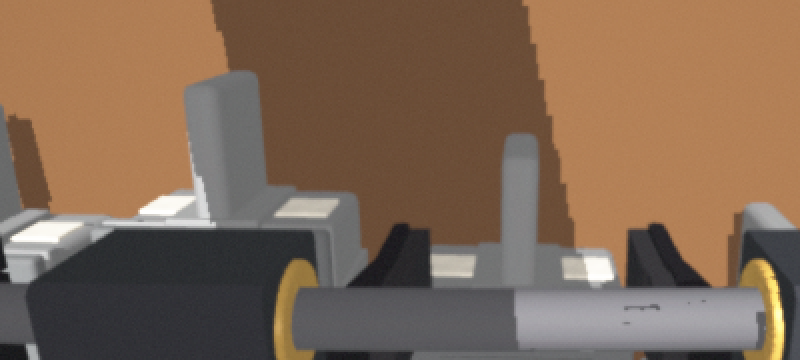

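Bin B's tab tip is at about (321,219) and sits between the fingers. Bin C's tip is near (174,188).

```bash
python3 - <<'E'
from h import *
print(px2w([(320.5,219),(320,290),(174,188)],0.054,"wrist").round(4))
E
```

```text
[[ 0.5388  0.058   0.054 ]
 [ 0.5877  0.0537  0.054 ]
 [ 0.5116 -0.0321  0.054 ]]
```

>>> {"fn": "move_arm", "kwargs": {
  "motion": [0, 0, 0, -0.002, -0.0035, -0.03, 0.05, 0, 0, 0, -0.002, -0.0035, -0.06, 0.05, 0, 0, 0, -0.002, -0.0035, -0.0845, 0.05, 0, 0, 0, -0.002, -0.0035, -0.0845, 0.05, 0, 0, 0, -0.002, -0.0035, -0.0845, 0.005, 0, 0, 0, -0.002, -0.0035, -0.0845, 0.005, 0, 0, 0, -0.002, -0.0035, -0.0845, 0.005, 0, 0, 0, -0.002, -0.0035, -0.0845, 0.005, 0, 0, 0, -0.002, -0.0035, -0.0845, 0.005, 0, 0, 0, -0.002, -0.0035, -0.0845, 0.005, 0, 0, 0, -0.002, -0.0035, -0.0845, 0.005, 0, 0, 0, -0.002, -0.0035, -0.0845, 0.005, 0, 0, 0, -0.002, -0.0035, -0.0845, 0.005, 0, 0, 0, -0.002, -0.0035, -0.0845, 0.005]
}}

```text
time: 11.43
position: [0.5582, 0.0555, 0.0191]
eef_rot: [0.125, 3.138, 0.001]
wrist_force: [-1.4, 1.4, 7.1]
grip_width: 0.136
grip_force: 30.0
```

```bash
python3 m.py 3|head -2
```

```text
11.58 [0.5582 0.0554 0.0191] [1.260e-01 3.138e+00 1.000e-03] w 0.134 gf 30.0
F [-1.22  1.33  5.89] se [0.28 0.17 0.22] Fx rack -1.32 T [ 0.273  0.293 -0.185] se [0.016 0.012 0.005] Ty 0.314
```

>>> {"fn": "move_arm", "kwargs": {
  "motion": [0.001, 0.01, 0, 0.0005, 0, 0.003, 0.005, 0.002, 0.02, 0, 0.001, 0, 0.006, 0.005, 0.003, 0.035, 0, 0.0015, 0, 0.009, 0.005, 0.004, 0.045, 0, 0.002, 0, 0.012, 0.005, 0.004, 0.056, 0, 0.0025, 0, 0.015, 0.005, 0.004, 0.056, 0, 0.0025, 0, 0.015, 0.005, 0.004, 0.056, 0, 0.0025, 0, 0.015, 0.005, 0.004, 0.056, 0, 0.0025, 0, 0.015, 0.005, 0.004, 0.056, 0, 0.0025, 0, 0.015, 0.005]
}}

```text
time: 12.33
position: [0.5602, 0.055, 0.0334]
eef_rot: [-0.123, -3.083, -0.003]
wrist_force: [0.7, -0.4, -3.9]
grip_width: 0.133
grip_force: 30.0
```

```bash
python3 m.py 10
```

```text
12.83 [0.5602 0.0551 0.0336] [-1.230e-01 -3.083e+00 -3.000e-03] w 0.136 gf 30.0
F [-0.21 -0.91 -5.61] se [0.17 0.13 0.07] Fx rack -0.14 T [-0.18   0.211 -0.124] se [0.008 0.018 0.009] Ty 0.196
grasp,noT 1.339
tcp+T 1.075
grasp+T 1.079
M 0.241 MASS 1.015
```

>>> {"fn": "move_arm", "kwargs": {
  "motion": [-0.001, -0.02, 0, -0.001, 0, -0.005, 0.005, -0.003, -0.04, 0, -0.002, 0, -0.01, 0.005, -0.004, -0.056, 0, -0.0025, 0, -0.0145, 0.005, -0.004, -0.056, 0, -0.0025, 0, -0.0145, 0.005, -0.004, -0.056, 0, 0.001, -0.0003, -0.0145, 0.005, -0.004, -0.056, 0, 0.005, -0.0006, -0.0145, 0.005, -0.004, -0.056, 0, 0.009, -0.0009, -0.0145, 0.005, -0.004, -0.056, 0, 0.013, -0.0012, -0.0145, 0.005, -0.004, -0.056, 0, 0.017, -0.0015, -0.0145, 0.005, -0.004, -0.056, 0, 0.021, -0.0018, -0.0145, 0.005, -0.004, -0.056, 0, 0.024, -0.0021, -0.0145, 0.005, -0.004, -0.056, 0, 0.024, -0.0021, -0.0145, 0.005]
}}

```text
time: 13.83
position: [0.5852, 0.0532, 0.0192]
eef_rot: [0.125, 3.139, 0.0]
wrist_force: [-1.0, 0.5, -0.5]
grip_width: 0.136
grip_force: 30.0
```

```bash
python3 m.py 2|head -2
```

```text
13.93 [0.5852 0.0532 0.0192] [0.125 3.138 0.   ] w 0.136 gf 30.0
F [ 0.28  0.1  -2.17] se [0.29 0.34 0.48] Fx rack 0.27 T [ 0.133 -0.262  0.048] se [0.012 0.059 0.008] Ty -0.25
```

>>> {"fn": "move_arm", "kwargs": {
  "motion": [0, 0, 0, 0.001, 0, 0, 0.005, 0, 0, 0, 0.002, -0.0001, 0, 0.005, 0, 0, 0, 0.003, -0.0002, 0, 0.005, 0, 0, 0, 0.003, -0.0002, 0, 0.005]
}}

```text
time: 14.27
position: [0.5857, 0.0531, 0.0192]
eef_rot: [-0.125, -3.135, -0.0]
wrist_force: [-11.6, 0.6, 9.0]
grip_width: 0.136
grip_force: 30.0
```

>>> {"fn": "move_arm", "kwargs": {
  "motion": [0, 0, 0, 0.001, 0, 0, 0.005, 0, 0, 0, 0.002, -0.0001, 0, 0.005, 0, 0, 0, 0.003, -0.0002, 0, 0.005, 0, 0, 0, 0.003, -0.0002, 0, 0.005]
}}

```text
time: 14.6
position: [0.586, 0.0531, 0.019]
eef_rot: [-0.124, -3.13, -0.0]
wrist_force: [-24.6, 1.3, 20.1]
grip_width: 0.137
grip_force: 30.0
```

>>> {"fn": "move_arm", "kwargs": {
  "motion": [0, 0, 0, -0.003, 0, 0, 0.005, 0, 0, 0, -0.0055, 0, 0, 0.005, 0, 0, 0, -0.0055, 0, 0, 0.05, 0, 0, 0, -0.0055, 0, 0, 0.05, 0, 0, 0, -0.0055, 0, 0, 0.05, 0, 0, 0, -0.0055, 0, 0.03, 0.05, 0, 0, 0, -0.0055, 0, 0.06, 0.05, 0, 0, 0, -0.02, -0.03, 0.085, 0.05, 0, 0, 0, -0.045, -0.06, 0.085, 0.05, 0, 0, 0, -0.06, -0.095, 0.085, 0.05, 0, 0, 0, -0.06, -0.095, 0.085, 0.05, 0, 0, 0, -0.06, -0.095, 0.085, 0.05, 0, 0, 0, -0.06, -0.095, 0.085, 0.05]
}}

```text
time: 15.68
position: [0.5309, -0.0419, 0.1044]
eef_rot: [0.126, 3.138, 0.001]
wrist_force: [-0.4, 0.8, -0.6]
grip_width: 0.573
grip_force: 0.0
```

```bash
python3 m.py 4|head -2;  python3 - <<'E'
from h import *
cv2.imwrite("pics/w3.png",bot.get_image("wrist")[150:330,60:460].repeat(2,0).repeat(2,1))
cv2.imwrite("pics/top1.png",cv2.resize(bot.get_image("top")[140:240,190:480],None,fx=2.75,fy=2.75,interpolation=cv2.INTER_CUBIC))
E
python3 -c "
import cv2,numpy as np
a=cv2.imread('pics/w3.png');b=cv2.imread('pics/top1.png')[:,:797];b=cv2.copyMakeBorder(b,0,0,0,800-b.shape[1],0);cv2.imwrite('pics/d3.png',np.vstack([a[:300],b]))"
```

```text
15.88 [ 0.5307 -0.0412  0.1039] [-0.122 -3.139 -0.   ] w 0.571 gf 0.0
F [ 0.09 -0.2   0.22] se [0.06 0.27 0.26] Fx rack 0.11 T [0.03  0.014 0.006] se [0.019 0.002 0.007] Ty 0.016
```

View pics/d3.png

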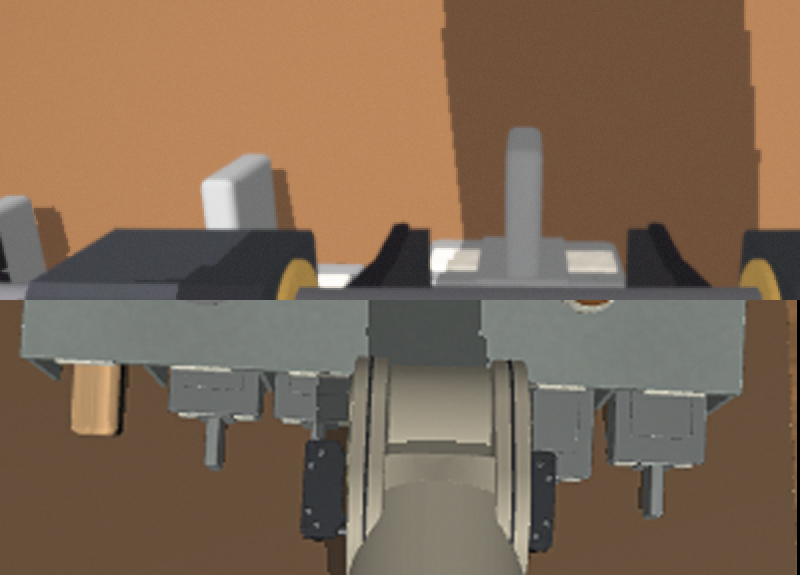

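Bin C's tab tip is at wrist pixel (322,215), between the fingers. In the top view, bins A and B are deep in their lanes, while D and E are unchanged.

>>> {"fn": "move_arm", "kwargs": {
  "motion": [0, 0, 0, -0.003, -0.003, -0.03, 0.05, 0, 0, 0, -0.003, -0.003, -0.06, 0.05, 0, 0, 0, -0.003, -0.003, -0.085, 0.05, 0, 0, 0, -0.003, -0.003, -0.085, 0.05, 0, 0, 0, -0.003, -0.003, -0.085, 0.005, 0, 0, 0, -0.003, -0.003, -0.085, 0.005, 0, 0, 0, -0.003, -0.003, -0.085, 0.005, 0, 0, 0, -0.003, -0.003, -0.085, 0.005, 0, 0, 0, -0.003, -0.003, -0.085, 0.005, 0, 0, 0, -0.003, -0.003, -0.085, 0.005, 0, 0, 0, -0.003, -0.003, -0.085, 0.005, 0, 0, 0, -0.003, -0.003, -0.085, 0.005, 0, 0, 0, -0.003, -0.003, -0.085, 0.005, 0, 0, 0, -0.003, -0.003, -0.085, 0.005]
}}

```text
time: 17.15
position: [0.5277, -0.0449, 0.0196]
eef_rot: [0.125, 3.138, 0.001]
wrist_force: [-1.6, 2.2, 6.8]
grip_width: 0.139
grip_force: 30.0
```

```bash
python3 m.py 3|head -2
```

```text
17.3 [ 0.5277 -0.0449  0.0196] [1.240e-01 3.138e+00 1.000e-03] w 0.135 gf 30.0
F [-0.63  2.2   6.14] se [0.23 0.15 0.1 ] Fx rack -0.8 T [0.45  0.317 0.152] se [0.012 0.014 0.021] Ty 0.352
```

>>> {"fn": "move_arm", "kwargs": {
  "motion": [0.001, 0.01, 0, 0.0005, 0, 0.003, 0.005, 0.002, 0.02, 0, 0.001, 0, 0.006, 0.005, 0.003, 0.035, 0, 0.0015, 0, 0.009, 0.005, 0.004, 0.045, 0, 0.002, 0, 0.012, 0.005, 0.005, 0.062, 0, 0.0023, 0, 0.015, 0.005, 0.005, 0.062, 0, 0.0023, 0, 0.015, 0.005, 0.005, 0.062, 0, 0.0023, 0, 0.015, 0.005, 0.005, 0.062, 0, 0.0023, 0, 0.015, 0.005, 0.005, 0.062, 0, 0.0023, 0, 0.015, 0.005]
}}

```text
time: 18.05
position: [0.5295, -0.0454, 0.0339]
eef_rot: [-0.123, -3.077, -0.004]
wrist_force: [1.9, 0.7, -5.6]
grip_width: 0.138
grip_force: 30.0
```

```bash
python3 m.py 10
```

```text
18.55 [ 0.5295 -0.0453  0.034 ] [-0.123 -3.077 -0.004] w 0.141 gf 30.0
F [ 0.89  0.61 -5.7 ] se [0.16 0.13 0.14] Fx rack 0.84 T [ 0.145 -0.079  0.125] se [0.006 0.014 0.008] Ty -0.067
grasp,noT 1.297
tcp+T 1.408
grasp+T 1.387
M 0.235 MASS 1.005
```

>>> {"fn": "move_arm", "kwargs": {
  "motion": [-0.002, -0.02, 0, -0.001, 0, -0.005, 0.005, -0.003, -0.04, 0, -0.002, 0, -0.01, 0.005, -0.005, -0.062, 0, -0.0023, 0, -0.0145, 0.005, -0.005, -0.062, 0, -0.0023, 0, -0.0145, 0.005, -0.005, -0.062, 0, 0.002, -0.0003, -0.0145, 0.005, -0.005, -0.062, 0, 0.007, -0.0007, -0.0145, 0.005, -0.005, -0.062, 0, 0.012, -0.0011, -0.0145, 0.005, -0.005, -0.062, 0, 0.017, -0.0015, -0.0145, 0.005, -0.005, -0.062, 0, 0.022, -0.0019, -0.0145, 0.005, -0.005, -0.062, 0, 0.027, -0.0023, -0.0145, 0.005, -0.005, -0.062, 0, 0.032, -0.0027, -0.0145, 0.005, -0.005, -0.062, 0, 0.037, -0.0031, -0.0145, 0.005, -0.005, -0.062, 0, 0.042, -0.0035, -0.0145, 0.005, -0.005, -0.062, 0, 0.044, -0.0037, -0.0145, 0.005, -0.005, -0.062, 0, 0.044, -0.0037, -0.0145, 0.005]
}}

```text
time: 19.8
position: [0.5744, -0.0493, 0.0196]
eef_rot: [-0.126, -3.139, 0.0]
wrist_force: [-2.2, 0.6, -0.9]
grip_width: 0.135
grip_force: 30.0
```

```bash
python3 m.py 2|head -2
```

```text
19.9 [ 0.5744 -0.0493  0.0197] [ 0.126  3.138 -0.   ] w 0.133 gf 30.0
F [ 0.06 -0.9  -1.67] se [0.36 0.05 0.63] Fx rack 0.14 T [-0.073 -0.195  0.002] se [0.006 0.067 0.   ] Ty -0.2
```

>>> {"fn": "move_arm", "kwargs": {
  "motion": [0, 0, 0, 0.001, 0, 0, 0.005, 0, 0, 0, 0.002, -0.0001, 0, 0.005, 0, 0, 0, 0.004, -0.0003, 0, 0.005, 0, 0, 0, 0.004, -0.0003, 0, 0.005]
}}

```text
time: 20.23
position: [0.5772, -0.0494, 0.0196]
eef_rot: [-0.126, -3.138, -0.0]
wrist_force: [-5.2, -0.6, 3.3]
grip_width: 0.135
grip_force: 30.0
```

>>> {"fn": "move_arm", "kwargs": {
  "motion": [0, 0, 0, 0.001, 0, 0, 0.005, 0, 0, 0, 0.002, -0.0001, 0, 0.005, 0, 0, 0, 0.003, -0.0002, 0, 0.005, 0, 0, 0, 0.003, -0.0002, 0, 0.005]
}}

```text
time: 20.57
position: [0.5784, -0.0494, 0.0196]
eef_rot: [-0.125, -3.134, -0.001]
wrist_force: [-15.4, 0.7, 12.8]
grip_width: 0.137
grip_force: 30.0
```

>>> {"fn": "move_arm", "kwargs": {
  "motion": [0, 0, 0, 0.001, 0, 0, 0.005, 0, 0, 0, 0.002, -0.0001, 0, 0.005, 0, 0, 0, 0.002, -0.0001, 0, 0.005]
}}

```text
time: 20.82
position: [0.5786, -0.0494, 0.0195]
eef_rot: [-0.126, -3.13, -0.001]
wrist_force: [-24.3, 1.4, 20.8]
grip_width: 0.139
grip_force: 30.0
```

>>> {"fn": "move_arm", "kwargs": {
  "motion": [0, 0, 0, -0.003, 0, 0, 0.005, 0, 0, 0, -0.005, 0, 0, 0.005, 0, 0, 0, -0.005, 0, 0, 0.05, 0, 0, 0, -0.005, 0, 0, 0.05, 0, 0, 0, -0.005, 0, 0, 0.05, 0, 0, 0, -0.005, 0, 0.03, 0.05, 0, 0, 0, -0.005, 0, 0.06, 0.05, 0, 0, 0, -0.02, -0.03, 0.085, 0.05, 0, 0, 0, -0.045, -0.06, 0.085, 0.05, 0, 0, 0, -0.054, -0.0955, 0.085, 0.05, 0, 0, 0, -0.054, -0.0955, 0.085, 0.05, 0, 0, 0, -0.054, -0.0955, 0.085, 0.05, 0, 0, 0, -0.054, -0.0955, 0.085, 0.05]
}}

```text
time: 21.9
position: [0.5291, -0.1447, 0.1047]
eef_rot: [0.125, 3.139, 0.001]
wrist_force: [0.1, 1.1, -0.9]
grip_width: 0.575
grip_force: 0.0
```

```bash
python3 m.py 4|head -2;  python3 - <<'E'
from h import *
a=bot.get_image("wrist")[150:290,60:460].repeat(2,0).repeat(2,1)
b=cv2.resize(bot.get_image("top")[140:240,190:480],(800,276),interpolation=cv2.INTER_CUBIC)
cv2.imwrite('pics/d4.png',np.vstack([a,b]))
E
```

```text
22.1 [ 0.5291 -0.1439  0.1044] [-0.122 -3.139 -0.   ] w 0.578 gf 0.0
F [-0.2   0.74 -0.13] se [0.21 0.18 0.05] Fx rack -0.25 T [ 0.027 -0.002 -0.024] se [0.019 0.033 0.007] Ty -0.0
```

View pics/d4.png

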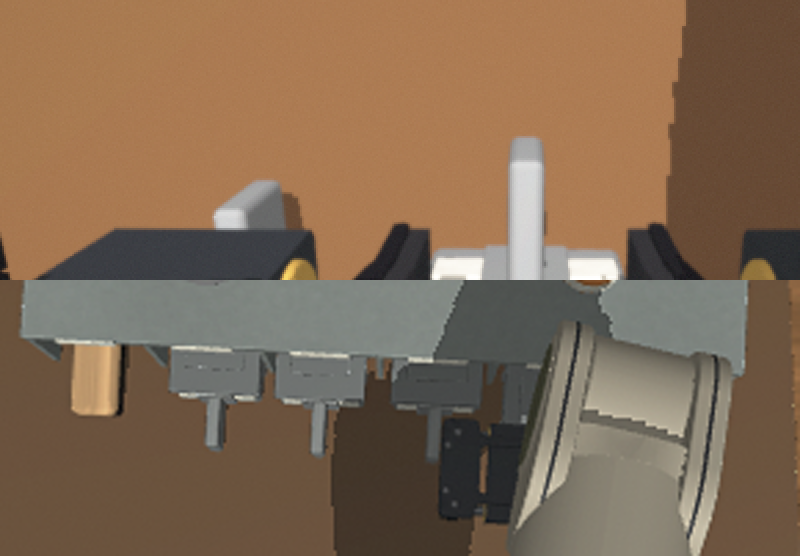

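Bin D's tab tip is at wrist pixel (323,220), centred between the fingers. In the top view, A, B and C all sit equally deep in their lanes.

>>> {"fn": "move_arm", "kwargs": {
  "motion": [0, 0, 0, -0.0015, -0.002, -0.03, 0.05, 0, 0, 0, -0.0015, -0.002, -0.06, 0.05, 0, 0, 0, -0.0015, -0.002, -0.085, 0.05, 0, 0, 0, -0.0015, -0.002, -0.085, 0.05, 0, 0, 0, -0.0015, -0.002, -0.085, 0.005, 0, 0, 0, -0.0015, -0.002, -0.085, 0.005, 0, 0, 0, -0.0015, -0.002, -0.085, 0.005, 0, 0, 0, -0.0015, -0.002, -0.085, 0.005, 0, 0, 0, -0.0015, -0.002, -0.085, 0.005, 0, 0, 0, -0.0015, -0.002, -0.085, 0.005, 0, 0, 0, -0.0015, -0.002, -0.085, 0.005, 0, 0, 0, -0.0015, -0.002, -0.085, 0.005, 0, 0, 0, -0.0015, -0.002, -0.085, 0.005, 0, 0, 0, -0.0015, -0.002, -0.085, 0.005]
}}

```text
time: 23.37
position: [0.5275, -0.1468, 0.0201]
eef_rot: [0.124, 3.139, 0.001]
wrist_force: [-1.2, 2.2, 5.9]
grip_width: 0.137
grip_force: 30.0
```

```bash
python3 m.py 3|head -2
```

```text
23.52 [ 0.5275 -0.1469  0.0201] [1.240e-01 3.139e+00 1.000e-03] w 0.137 gf 30.0
F [-1.2   1.79  5.91] se [0.08 0.31 0.34] Fx rack -1.34 T [0.455 0.286 0.21 ] se [0.011 0.008 0.006] Ty 0.322
```

>>> {"fn": "move_arm", "kwargs": {
  "motion": [0.001, 0.01, 0, 0.0005, 0, 0.003, 0.005, 0.002, 0.02, 0, 0.001, 0, 0.006, 0.005, 0.003, 0.035, 0, 0.0015, 0, 0.009, 0.005, 0.004, 0.045, 0, 0.002, 0, 0.012, 0.005, 0.005, 0.062, 0, 0.0023, 0, 0.015, 0.005, 0.005, 0.062, 0, 0.0023, 0, 0.015, 0.005, 0.005, 0.062, 0, 0.0023, 0, 0.015, 0.005, 0.005, 0.062, 0, 0.0023, 0, 0.015, 0.005, 0.005, 0.062, 0, 0.0023, 0, 0.015, 0.005]
}}

```text
time: 24.27
position: [0.5293, -0.1472, 0.0344]
eef_rot: [-0.123, -3.077, -0.004]
wrist_force: [1.3, 0.8, -4.5]
grip_width: 0.137
grip_force: 30.0
```

```bash
python3 m.py 10
```

```text
24.77 [ 0.5293 -0.1472  0.0346] [-0.123 -3.077 -0.004] w 0.135 gf 30.0
F [ 0.54  0.23 -3.92] se [0.19 0.12 0.12] Fx rack 0.52 T [0.075 0.016 0.043] se [0.012 0.016 0.005] Ty 0.022
grasp,noT 0.897
tcp+T 0.88
grasp+T 0.867
M 0.217 MASS 0.621
```

>>> {"fn": "move_arm", "kwargs": {
  "motion": [0.001, 0.014, 0, -0.0001, 0, 0, 0.005, 0.001, 0.014, 0, -0.0001, 0, 0, 0.005, 0.001, 0.014, 0, -0.0001, 0, 0, 0.005, 0.001, 0.014, 0, -0.0001, 0, 0, 0.005]
}}

```text
time: 25.1
position: [0.5294, -0.1472, 0.0347]
eef_rot: [-0.122, -3.063, -0.005]
wrist_force: [-1.5, 0.1, -0.9]
grip_width: 0.135
grip_force: 30.0
```

```bash
python3 m.py 14
```

```text
25.8 [ 0.5294 -0.1472  0.0346] [-0.122 -3.063 -0.005] w 0.136 gf 30.0
F [-1.13  0.16 -0.56] se [0.14 0.16 0.13] Fx rack -1.14 T [ 0.099 -0.083  0.039] se [0.008 0.012 0.007] Ty -0.075
grasp,noT 0.207
tcp+T 0.278
grasp+T 0.306
M -0.353 MASS 0.648
```

>>> {"fn": "move_arm", "kwargs": {
  "motion": [-0.0007, -0.009, 0, 0, 0, 0, 0.005, -0.0007, -0.009, 0, 0, 0, 0, 0.005, -0.0007, -0.009, 0, 0, 0, 0, 0.005, -0.0007, -0.009, 0, 0, 0, 0, 0.005]
}}

```text
time: 26.13
position: [0.5293, -0.1471, 0.0345]
eef_rot: [-0.123, -3.072, -0.004]
wrist_force: [0.3, 0.3, -2.3]
grip_width: 0.136
grip_force: 30.0
```

```bash
python3 m.py 14
```

```text
26.83 [ 0.5292 -0.1471  0.0346] [-0.123 -3.072 -0.004] w 0.135 gf 30.0
F [-0.15 -0.12 -3.22] se [0.17 0.08 0.13] Fx rack -0.14 T [0.025 0.015 0.022] se [0.008 0.013 0.01 ] Ty 0.017
grasp,noT 0.774
tcp+T 0.748
grasp+T 0.751
M 0.037 MASS 0.721
```

```bash
python3 m.py 14
```

```text
27.53 [ 0.5293 -0.1471  0.0346] [-0.123 -3.072 -0.004] w 0.138 gf 30.0
F [-0.33 -0.02 -3.13] se [0.15 0.09 0.13] Fx rack -0.33 T [0.035 0.145 0.028] se [0.006 0.013 0.006] Ty 0.148
grasp,noT 0.763
tcp+T 0.559
grasp+T 0.567
M 0.118 MASS 0.598
```

```bash
cat > a.py <<'E'
from h import *
s=bot.state();open("log.txt","a").write(" ".join(map(str,[s["time"],*s["wrist_force"],*s["torque"],*s["eef_rot"]]))+"\n")
E
sed 's/^F=\[\];T=\[\]/D=np.loadtxt("log.txt")[-n:];s=dict(bot.state());F=D[:,1:4];T=D[:,4:7]/;/^for i/d;/bot.get_image/d' m.py > ml.py; rm -f log.txt; python3 a.py
```

>>> {"fn": "move_arm", "kwargs": {
  "motion": [0, 0, 0, 0, 0, 0, 0.005, 0, 0, 0, 0, 0, 0, 0.005]
}}

```text
time: 27.7
position: [0.5293, -0.1471, 0.0346]
eef_rot: [-0.123, -3.072, -0.004]
wrist_force: [-0.8, -0.1, -3.4]
grip_width: 0.139
grip_force: 30.0
```

```bash
python3 a.py
```

>>> {"fn": "move_arm", "kwargs": {
  "motion": [0, 0, 0, 0, 0, 0, 0.005, 0, 0, 0, 0, 0, 0, 0.005]
}}

```text
time: 27.87
position: [0.5293, -0.1471, 0.0345]
eef_rot: [-0.123, -3.072, -0.004]
wrist_force: [-0.4, -0.5, -2.7]
grip_width: 0.135
grip_force: 30.0
```

```bash
python3 a.py
```

>>> {"fn": "move_arm", "kwargs": {
  "motion": [0, 0, 0, 0, 0, 0, 0.005, 0, 0, 0, 0, 0, 0, 0.005]
}}

```text
time: 28.03
position: [0.5292, -0.1471, 0.0346]
eef_rot: [-0.123, -3.072, -0.004]
wrist_force: [-0.7, -0.7, -2.8]
grip_width: 0.135
grip_force: 30.0
```

```bash
python3 a.py
```

>>> {"fn": "move_arm", "kwargs": {
  "motion": [0, 0, 0, 0, 0, 0, 0.005, 0, 0, 0, 0, 0, 0, 0.005]
}}

```text
time: 28.2
position: [0.5293, -0.1471, 0.0346]
eef_rot: [-0.123, -3.072, -0.004]
wrist_force: [-1.6, -0.2, -3.1]
grip_width: 0.135
grip_force: 30.0
```

```bash
python3 a.py
```

>>> {"fn": "move_arm", "kwargs": {
  "motion": [0, 0, 0, 0, 0, 0, 0.005, 0, 0, 0, 0, 0, 0, 0.005]
}}

```text
time: 28.37
position: [0.5293, -0.1471, 0.0345]
eef_rot: [-0.123, -3.072, -0.004]
wrist_force: [-0.8, 0.9, -3.5]
grip_width: 0.133
grip_force: 30.0
```

```bash
python3 a.py
```

>>> {"fn": "move_arm", "kwargs": {
  "motion": [0, 0, 0, 0, 0, 0, 0.005, 0, 0, 0, 0, 0, 0, 0.005]
}}

```text
time: 28.53
position: [0.5293, -0.1471, 0.0346]
eef_rot: [-0.123, -3.072, -0.004]
wrist_force: [-1.1, 0.1, -3.0]
grip_width: 0.137
grip_force: 30.0
```

```bash
python3 a.py
```

>>> {"fn": "move_arm", "kwargs": {
  "motion": [0, 0, 0, 0, 0, 0, 0.005, 0, 0, 0, 0, 0, 0, 0.005]
}}

```text
time: 28.7
position: [0.5293, -0.1472, 0.0345]
eef_rot: [-0.123, -3.072, -0.004]
wrist_force: [-1.7, 0.2, -2.9]
grip_width: 0.14
grip_force: 30.0
```

```bash
python3 a.py; python3 ml.py 8; awk '{print $1,$2,$4,$6}' log.txt
```

```text
28.7 [ 0.5293 -0.1472  0.0345] [-0.123 -3.072 -0.004] w 0.14 gf 30.0
F [-0.9  -0.05 -3.09] se [0.2  0.16 0.1 ] Fx rack -0.89 T [ 0.034  0.283 -0.003] se [0.014 0.02  0.009] Ty 0.285
grasp,noT 0.79
tcp+T 0.388
grasp+T 0.41
M 0.113 MASS 0.617
27.5333 0.06878649184931718 -3.3129708311218247 0.2264609493554718
27.7 -0.7574629282290151 -3.4322492347874323 0.2320041300362524
27.8667 -0.41818512171486877 -2.655661876983042 0.2320515499466277
28.0333 -0.7458278025967386 -2.8238483121780606 0.2250572683163621
28.2 -1.6469572285223493 -3.1323404675626914 0.3201218478953419
28.3667 -0.7700208217423714 -3.457233282886735 0.3405257749955318
28.5333 -1.1481754290062385 -3.016929108216723 0.3636835329956854
28.7 -1.746963227637918 -2.8532748231583662 0.3253250129474051
```

>>> {"fn": "move_arm", "kwargs": {
  "motion": [-0.001, -0.012, 0, -0.0005, 0, -0.003, 0.005, -0.002, -0.024, 0, -0.001, 0, -0.006, 0.005, -0.002, -0.024, 0, -0.001, 0, -0.006, 0.005, -0.002, -0.024, 0, -0.001, 0, -0.006, 0.005]
}}

```text
time: 29.03
position: [0.5287, -0.1472, 0.0288]
eef_rot: [-0.124, -3.097, -0.003]
wrist_force: [1.0, -0.3, -1.3]
grip_width: 0.135
grip_force: 30.0
```

```bash
python3 m.py 10
```

```text
29.53 [ 0.5286 -0.1472  0.0287] [-1.240e-01 -3.096e+00 -2.000e-03] w 0.135 gf 30.0
F [ 0.88 -0.1  -1.57] se [0.2  0.18 0.16] Fx rack 0.88 T [ 0.017 -0.424  0.023] se [0.008 0.031 0.011] Ty -0.421
grasp,noT 0.316
tcp+T 0.899
grasp+T 0.877
M -0.18 MASS 0.578
```

```bash
cat > j.py <<'E'
from h import *
s=bot.state();print(s["time"],s["joint_efforts"].round(3),s["joints"].round(4))
E
python3 j.py
```

```text
29.5333 [ 1.9500e-01 -5.6158e+01  6.0710e+00 -3.0731e+01  2.2900e-01  9.8600e-01
 -2.9000e-02] [-0.0916  0.3989  0.3301  1.8417 -0.1462  0.9681  1.7938]
```

>>> {"fn": "move_arm", "kwargs": {
  "motion": [0, 0, 0, 0, 0, 0, 0.005, 0, 0, 0, 0, 0, 0, 0.005]
}}

```text
time: 29.7
position: [0.5286, -0.1472, 0.0287]
eef_rot: [-0.124, -3.097, -0.002]
wrist_force: [1.6, -0.6, -1.1]
grip_width: 0.133
grip_force: 30.0
```

```bash
python3 j.py
```

```text
29.7 [ 2.4400e-01 -5.6083e+01  6.1010e+00 -3.0422e+01  2.5800e-01  1.1650e+00
 -2.8000e-02] [-0.0916  0.3988  0.3301  1.8418 -0.1462  0.968   1.7938]
```

>>> {"fn": "move_arm", "kwargs": {
  "motion": [0, 0, 0, 0, 0, 0, 0.005, 0, 0, 0, 0, 0, 0, 0.005]
}}

```text
time: 29.87
position: [0.5286, -0.1472, 0.0287]
eef_rot: [-0.124, -3.097, -0.002]
wrist_force: [2.4, 0.6, -1.6]
grip_width: 0.138
grip_force: 30.0
```

```bash
python3 j.py
```

```text
29.8667 [ 3.0000e-01 -5.6018e+01  6.1460e+00 -3.0193e+01  2.9500e-01  1.2890e+00
 -2.6000e-02] [-0.0916  0.3988  0.3301  1.8418 -0.1462  0.968   1.7938]
```

>>> {"fn": "move_arm", "kwargs": {
  "motion": [0, 0, 0, 0, 0, 0, 0.005, 0, 0, 0, 0, 0, 0, 0.005]
}}

```text
time: 30.03
position: [0.5285, -0.1471, 0.0286]
eef_rot: [-0.124, -3.096, -0.003]
wrist_force: [2.8, 1.0, -1.2]
grip_width: 0.136
grip_force: 30.0
```

```bash
python3 j.py
```

```text
30.0333 [ 3.2700e-01 -5.5953e+01  6.1640e+00 -3.0112e+01  3.1300e-01  1.3250e+00
 -2.2000e-02] [-0.0916  0.3988  0.3301  1.8419 -0.1462  0.9681  1.7938]
```

```bash
cat > j.py <<'E'
from h import *
import pickle,os
s=bot.state();L=pickle.load(open("j.pkl","rb")) if os.path.exists("j.pkl") else []
L.append(s);pickle.dump(L,open("j.pkl","wb"))
print(len(L)-1,s["joint_efforts"].round(3)[[1,3,5]],s["position"].round(4),s["wrist_force"].round(1),s["torque"].round(2)[1])
E
python3 j.py
```

```text
0 [-55.953 -30.112   1.325] [ 0.5285 -0.1471  0.0286] [ 2.8  1.  -1.2] -0.8
```

>>> {"fn": "move_arm", "kwargs": {
  "motion": [0, -0.003, 0, 0.0006, 0, 0, 0.005, 0, -0.003, 0, 0.0006, 0, 0, 0.005, 0, -0.003, 0, 0.0006, 0, 0, 0.005, 0, -0.003, 0, 0.0006, 0, 0, 0.005]
}}

```text
time: 30.37
position: [0.5285, -0.1471, 0.0284]
eef_rot: [-0.124, -3.098, -0.003]
wrist_force: [-0.5, 0.5, -0.9]
grip_width: 0.134
grip_force: 30.0
```

```bash
python3 j.py
```

```text
1 [-56.341 -31.833   0.3  ] [ 0.5285 -0.1471  0.0284] [-0.5  0.5 -0.9] -0.21
```

>>> {"fn": "move_arm", "kwargs": {
  "motion": [0, 0, 0, 0, 0, 0, 0.005, 0, 0, 0, 0, 0, 0, 0.005]
}}

```text
time: 30.53
position: [0.5285, -0.1471, 0.0284]
eef_rot: [-0.124, -3.098, -0.003]
wrist_force: [-1.5, -0.6, -1.2]
grip_width: 0.133
grip_force: 30.0
```

```bash
python3 j.py
```

```text
2 [-5.6433e+01 -3.2308e+01  2.7000e-02] [ 0.5285 -0.1471  0.0284] [-1.5 -0.6 -1.2] 0.1
```

>>> {"fn": "move_arm", "kwargs": {
  "motion": [0, 0, 0, 0, 0, 0, 0.005, 0, 0, 0, 0, 0, 0, 0.005]
}}

```text
time: 30.7
position: [0.5285, -0.1471, 0.0284]
eef_rot: [-0.124, -3.098, -0.003]
wrist_force: [-2.0, -0.2, -0.6]
grip_width: 0.136
grip_force: 30.0
```

```bash
python3 j.py
```

```text
3 [-56.526 -32.757  -0.236] [ 0.5285 -0.1471  0.0284] [-2.  -0.2 -0.6] 0.2
```

>>> {"fn": "move_arm", "kwargs": {
  "motion": [0, 0, 0, 0, 0, 0, 0.005, 0, 0, 0, 0, 0, 0, 0.005]
}}

```text
time: 30.87
position: [0.5285, -0.1471, 0.0284]
eef_rot: [-0.124, -3.098, -0.003]
wrist_force: [-3.0, 0.6, -0.6]
grip_width: 0.137
grip_force: 30.0
```

```bash
python3 j.py
```

```text
4 [-56.62  -33.192  -0.493] [ 0.5285 -0.1471  0.0284] [-3.   0.6 -0.6] 0.41
```

>>> {"fn": "move_arm", "kwargs": {
  "motion": [-0.001, -0.013, 0, -0.0006, 0, -0.003, 0.005, -0.002, -0.027, 0, -0.0012, 0, -0.006, 0.005, -0.003, -0.04, 0, -0.0018, 0, -0.0088, 0.005, -0.003, -0.04, 0, -0.0018, 0, -0.0088, 0.03, -0.003, -0.04, 0, -0.0018, 0, -0.0088, 0.03, -0.003, -0.04, 0, -0.0018, 0, -0.0088, 0.03, 0, 0, 0, 0, 0, 0, 0.03, 0, 0, 0, 0, 0, 0, 0.03, 0, 0, 0, 0, 0, 0, 0.03, 0, 0, 0, 0, 0, 0, 0.03, 0, 0, 0, 0, 0, 0, 0.03, 0, 0, 0, 0, 0, 0, 0.03, 0, 0, 0, 0, 0, 0, 0.03, 0, 0, 0, 0, 0, 0, 0.03]
}}

```text
time: 32.03
position: [0.5288, -0.1471, 0.0285]
eef_rot: [-0.124, -3.099, -0.003]
wrist_force: [-0.7, 0.4, 0.5]
grip_width: 0.344
grip_force: 0.0
```

```bash
python3 j.py
```

```text
5 [-55.855 -31.229   0.273] [ 0.5288 -0.1471  0.0285] [-0.7  0.4  0.5] -0.07
```

>>> {"fn": "move_arm", "kwargs": {
  "motion": [0, 0, 0, 0, 0, 0, 0.03, 0, 0, 0, 0, 0, 0, 0.03, 0, 0, 0, 0, 0, 0, 0.03, 0, 0, 0, 0, 0, 0, 0.03]
}}

```text
time: 32.37
position: [0.5289, -0.1471, 0.0286]
eef_rot: [-0.124, -3.099, -0.003]
wrist_force: [-0.5, 0.5, 0.1]
grip_width: 0.346
grip_force: 0.0
```

```bash
python3 j.py
```

```text
6 [-55.901 -31.288   0.279] [ 0.5289 -0.1471  0.0286] [-0.5  0.5  0.1] -0.06
```

>>> {"fn": "move_arm", "kwargs": {
  "motion": [0, 0, 0, 0, 0, 0.04, 0.05, 0, 0, 0, 0, 0, 0.08, 0.05, 0, 0, 0, 0, 0, 0.08, 0.05, 0, 0, 0, 0, 0, 0.08, 0.05, 0, 0, 0, 0, 0, 0.08, 0.05]
}}

```text
time: 32.78
position: [0.5288, -0.147, 0.1084]
eef_rot: [-0.124, -3.099, -0.003]
wrist_force: [-0.0, 0.1, -0.3]
grip_width: 0.556
grip_force: 0.0
```

```bash
python3 j.py
```

```text
7 [-54.192 -36.289   0.297] [ 0.5288 -0.147   0.1084] [-0.   0.1 -0.3] -0.04
```

>>> {"fn": "move_arm", "kwargs": {
  "motion": [-0.003, -0.04, 0, 0, -0.03, 0, 0.05, -0.003, -0.04, 0, 0, -0.06, 0, 0.05, -0.003, -0.04, 0, -0.004, -0.097, 0, 0.05, -0.003, -0.04, 0, -0.004, -0.097, 0, 0.05, -0.003, -0.04, 0, -0.004, -0.097, 0, 0.05, -0.003, -0.04, 0, -0.004, -0.097, 0, 0.05]
}}

```text
time: 33.28
position: [0.5243, -0.2434, 0.1072]
eef_rot: [-0.126, -3.137, -0.002]
wrist_force: [0.6, 0.8, 0.4]
grip_width: 0.576
grip_force: 0.0
```

```bash
python3 j.py;python3 - <<'E'
from h import *
a=bot.get_image("wrist")[150:290,60:460].repeat(2,0).repeat(2,1)
b=cv2.resize(bot.get_image("top")[140:240,190:480],(800,276),interpolation=cv2.INTER_CUBIC)
cv2.imwrite('pics/d5.png',np.vstack([a,b]))
E
```

```text
8 [-5.4421e+01 -3.5223e+01  3.6000e-02] [ 0.5243 -0.2434  0.1072] [0.6 0.8 0.4] -0.02
```

View pics/d5.png

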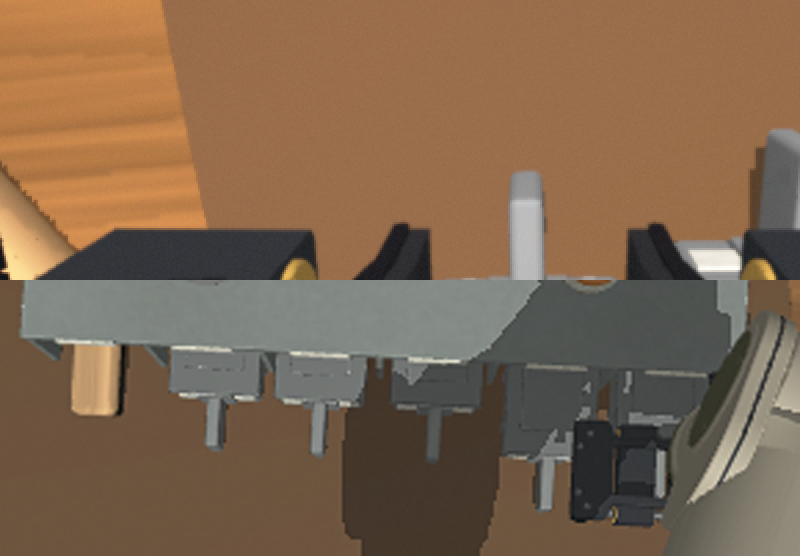

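Bin E's tab tip is at wrist pixel (323,237), centred between the fingers. D is still in place.

```bash
python3 j.py; cat > fk.py <<'E'
from h import *
import pickle,itertools
from scipy.optimize import least_squares
L=pickle.load(open("j.pkl","rb"))
st=dict(joints=np.array([-1.1435765,.33285366,-.06470921,1.46084807,.02162201,1.34987208,-.0884815]),position=np.array([.27161059,.56252501,.22180984]),eef_rot=np.array([-.700507,-3.062278,.00199]))
def fk(q,p,sg,jac=False):
    hs,d3,d5,d7,e3,e5,e7,c=p
    T=np.eye(3);o=np.array([0,0,hs]);A=[];O=[]
    off=[np.zeros(3),np.zeros(3),np.zeros(3),[e3,0,d3],[0,0,0],[e5,0,d5],[0,0,0]]
    for i in range(7):
        o=o+T@off[i]
        ax=np.array([[0,0,1],[0,1,0]][i%2])
        A.append(T@ax*sg[i]);O.append(o)
        T=T@R.from_rotvec(ax*sg[i]*q[i]).as_matrix()
    o=o+T@[e7,0,d7]
    if jac: return o,np.array(A),np.array(O)
    return o,T
def fit(L):
    D=[st]+L;best=None
    for s in itertools.product([1,-1],repeat=4):
        sg=(s[0],1,s[1],1,s[2],1,s[3])
        def res(p):
            r=[]
            for d in D:
                o,T=fk(d["joints"],p,sg);r+=list(o-d["position"])+list(.1*(T[:,2]-R.from_rotvec(d["eef_rot"]).as_matrix()[:,2]))
            return np.array(r+list(.001*np.array(p[4:7])))
        f=least_squares(res,[.3,.4,.4,.25,0,0,0,0])
        if best is None or f.cost<best[0]: best=(f.cost,sg,f.x,np.abs(f.fun).max())
    return best
if __name__=="__main__":
    b=fit(L);print(b)
    L0=L[6]
    for k in range(5):
        d=L[k];o,A,O=fk(d["joints"],b[2],b[1],True)
        dt=d["joint_efforts"]-L0["joint_efforts"]
        J=np.array([np.r_[np.cross(A[i],o-O[i]),A[i]] for i in range(7)])
        W=np.linalg.lstsq(J[:6],-dt[:6],rcond=None)[0]  # ext wrench on tool
        W=np.linalg.pinv(J)@(-dt)
        y=-.08;fx=W[0]*np.cos(y)+W[1]*np.sin(y);ty=-W[3]*np.sin(y)+W[4]*np.cos(y)
        z=R.from_rotvec(d["eef_rot"]).as_matrix()[:,2]
        th=.0088/.178;h=.016+.0088
        lx=.178*np.cos(th)-.016*th;cx=.0765-.028*th
        print(k,W.round(3),"fx",fx.round(2),"M",ty.round(3),"mass",((-W[2]*lx-fx*h-ty)/cx/9.81).round(3))
E
python3 fk.py;python3 -c "
from h import *
print(px2w([(323,237.5)],.054,'wrist'))"
```

```text
9 [-54.117 -35.027   0.059] [ 0.5249 -0.2425  0.1077] [-0.3 -0.2 -0.2] 0.0
(np.float64(0.0013412561829942685), (-1, 1, -1, 1, -1, 1, 1), array([ 0.64711883,  0.28979777,  0.43033006,  0.70049215,  0.0663742 ,
       -0.12025152, -0.02151212,  0.        ]), np.float64(0.04715226402586281))
0 [ 4.186 -0.398 -1.471  0.276  1.884 -0.119] fx 4.2 M 1.9 mass -2.367
1 [-0.965  0.321 -0.976 -0.232 -0.66   0.008] fx -0.99 M -0.677 mass 1.186
2 [-2.439  0.534 -0.844 -0.374 -1.412  0.044] fx -2.47 M -1.437 mass 2.237
3 [-3.809  0.726 -0.713 -0.504 -2.099  0.078] fx -3.85 M -2.133 mass 3.196
4 [-5.12   0.905 -0.59  -0.625 -2.752  0.111] fx -5.18 M -2.793 mass 4.107
[[ 0.51752226 -0.24383664  0.054     ]]
```

```bash
cat > fk2.py <<'E'
import fk; from fk import *
def fk_g(q,p,sg):
    # p: base yaw, base xyz, link offsets at j2..j7 (3 each, z for d), tcp
    T=R.from_euler("z",p[0]).as_matrix();o=np.array([0,0,0.])+p[1:4];off=p[4:].reshape(3,3);A=[];O=[]
    for i in range(7):
        if i==3:o=o+T@off[0]
        if i==5:o=o+T@off[1]
        ax=np.array([[0,0,1],[0,1,0]][i%2]);A.append(T@ax*sg[i]);O.append(o)
        T=T@R.from_rotvec(ax*sg[i]*q[i]).as_matrix()
    return o+T@off[2],T,np.array(A),np.array(O)
D=[st]+L;out=[]
p0=np.array([0,0,0,.3,0,0,.4,0,0,.4,0,0,.25])
for s in itertools.product([1,-1],repeat=6):
    sg=(s[0],s[1],s[2],s[3],s[4],s[5],1)
    def res(p):
        r=list(.01*(p-p0))
        for d in D:
            o,T,_,_=fk_g(d["joints"],p,sg);r+=list(o-d["position"])+list(.3*(T[:,2]-R.from_rotvec(d["eef_rot"]).as_matrix()[:,2]))
        return np.array(r)
    f=least_squares(res,p0,max_nfev=60);out.append((f.cost,sg,f.x.round(3).tolist(),np.abs(f.fun).max()))
out.sort(key=lambda a:a[0])
for o in out[:3]:print(o)
for d in D:print(d["joints"].round(3),d["position"].round(3),d["eef_rot"].round(3))
E
timeout 300 python3 fk2.py
```

```text
(np.float64(1.2303785097275583e-06), (-1, 1, -1, 1, -1, 1, 1), [-0.003, 0.003, -0.005, 0.254, 0.004, -0.023, 0.449, 0.001, -0.016, 0.49, 0.001, 0.0, 0.346], np.float64(0.0009557534934094126))
(np.float64(0.00034778785632534094), (-1, 1, 1, 1, 1, 1, 1), [-0.389, -0.164, 0.213, 1.498, 0.115, -0.163, 0.068, -0.255, -0.101, 0.287, -0.114, 0.246, 1.491], np.float64(0.01433488456500906))
(np.float64(0.00045738567359920044), (-1, -1, -1, -1, -1, -1, 1), [2.909, 0.003, -0.03, 0.241, -0.021, 0.005, 0.386, 0.016, -0.14, 0.477, 0.025, 0.02, 0.288], np.float64(0.029087079269945495))
[-1.144  0.333 -0.065  1.461  0.022  1.35  -0.088] [0.272 0.563 0.222] [-7.010e-01 -3.062e+00  2.000e-03]
[-0.092  0.399  0.33   1.842 -0.146  0.968  1.794] [ 0.528 -0.147  0.029] [-1.240e-01 -3.096e+00 -3.000e-03]
[-0.091  0.398  0.33   1.844 -0.147  0.966  1.794] [ 0.529 -0.147  0.028] [-1.240e-01 -3.098e+00 -3.000e-03]
[-0.091  0.398  0.33   1.844 -0.147  0.966  1.794] [ 0.528 -0.147  0.028] [-1.240e-01 -3.098e+00 -3.000e-03]
[-0.091  0.398  0.33   1.844 -0.147  0.966  1.794] [ 0.529 -0.147  0.028] [-1.240e-01 -3.098e+00 -3.000e-03]
[-0.091  0.398  0.33   1.843 -0.147  0.966  1.794] [ 0.529 -0.147  0.028] [-1.240e-01 -3.098e+00 -3.000e-03]
[-0.091  0.398  0.33   1.844 -0.147  0.965  1.794] [ 0.529 -0.147  0.028] [-1.240e-01 -3.099e+00 -3.000e-03]
[-0.091  0.398  0.33   1.843 -0.147  0.965  1.794] [ 0.529 -0.147  0.029] [-1.240e-01 -3.099e+00 -3.000e-03]
[-0.114  0.295  0.351  1.784 -0.105  1.122  1.764] [ 0.529 -0.147  0.108] [-1.240e-01 -3.099e+00 -3.000e-03]
[ 0.025  0.334  0.398  1.744 -0.144  1.094  1.96 ] [ 0.524 -0.243  0.107] [-1.260e-01 -3.137e+00 -2.000e-03]
[ 0.024  0.333  0.397  1.744 -0.144  1.094  1.96 ] [ 0.525 -0.242  0.108] [-1.220e-01 -3.138e+00 -2.000e-03]
```

```bash
cat > wt.py <<'E'
import pickle
from h import *
sg=(-1,1,-1,1,-1,1,1);P=np.array([-.003,.003,-.005,.254,.004,-.023,.449,.001,-.016,.49,.001,0,.346])
def fk_g(q,p=P):
    T=R.from_euler("z",p[0]).as_matrix();o=p[1:4]+0;off=p[4:].reshape(3,3);A=[];O=[]
    for i in range(7):
        if i==3:o=o+T@off[0]
        if i==5:o=o+T@off[1]
        ax=np.array([[0,0,1],[0,1,0]][i%2]);A.append(T@ax*sg[i]);O.append(o)
        T=T@R.from_rotvec(ax*sg[i]*q[i]).as_matrix()
    return o+T@off[2],np.array(A),np.array(O)
def weigh(d,d0,lift):
    o,A,O=fk_g(d["joints"]);dt=d["joint_efforts"]-d0["joint_efforts"]
    J=np.array([np.r_[np.cross(A[i],o-O[i]),A[i]] for i in range(7)])
    W=np.linalg.pinv(J)@(-dt)
    y=-.08;fx=W[0]*np.cos(y)+W[1]*np.sin(y);ty=-W[3]*np.sin(y)+W[4]*np.cos(y)
    th=lift/.178;lx=.178*np.cos(th)-.016*th;cx=.0765-.028*th;h=.016+lift
    print(W.round(2),"wrist",d["wrist_force"].round(1),"fx",fx.round(2),"M",ty.round(3),"mass",((-W[2]*lx-fx*h-ty)/cx/9.81).round(3))
if __name__=="__main__":
    import sys
    L=pickle.load(open("j.pkl","rb"));a,b,z=map(int,sys.argv[1:4])
    for k in range(a,b): weigh(L[k],L[z],float(sys.argv[4]))
E
python3 wt.py 0 6 6 .0084
```

```text
[ 2.39 -0.01 -1.56 -0.08 -0.22 -0.02] wrist [ 2.8  1.  -1.2] fx 2.39 M -0.225 mass 0.602
[-0.57  0.25 -1.   -0.1  -0.2  -0.01] wrist [-0.5  0.5 -0.9] fx -0.59 M -0.209 mass 0.542
[-1.42  0.33 -0.85 -0.1  -0.22 -0.01] wrist [-1.5 -0.6 -1.2] fx -1.44 M -0.227 mass 0.56
[-2.21  0.4  -0.7  -0.1  -0.23 -0.01] wrist [-2.  -0.2 -0.6] fx -2.24 M -0.233 mass 0.558
[-2.97  0.46 -0.56 -0.09 -0.23 -0.01] wrist [-3.   0.6 -0.6] fx -3.0 M -0.235 mass 0.551
[ 0.07 -0.01  0.11  0.01  0.03  0.  ] wrist [-0.7  0.4  0.5] fx 0.07 M 0.029 mass -0.069
```

>>> {"fn": "move_arm", "kwargs": {
  "motion": [0, 0, 0, 0.0139, -0.0035, -0.03, 0.04, 0.002, 0.03, 0, 0.0139, -0.0035, -0.06, 0.04, 0.004, 0.056, 0, 0.0139, -0.0035, -0.0755, 0.04, 0.004, 0.056, 0, 0.0139, -0.0035, -0.0755, 0.04, 0.004, 0.056, 0, 0.0139, -0.0035, -0.0755, 0.04, 0.004, 0.056, 0, 0.0139, -0.0035, -0.0755, 0.04, 0.004, 0.056, 0, 0.0139, -0.0035, -0.0755, 0.04, 0.004, 0.056, 0, 0.0139, -0.0035, -0.0755, 0.04, 0.004, 0.056, 0, 0.0139, -0.0035, -0.0755, 0.04, 0.004, 0.056, 0, 0.0139, -0.0035, -0.0755, 0.04, 0.004, 0.056, 0, 0.0139, -0.0035, -0.0755, 0.04, 0.004, 0.056, 0, 0.0139, -0.0035, -0.0755, 0.04, 0.004, 0.056, 0, 0.0139, -0.0035, -0.0755, 0.04]
}}

```text
time: 34.47
position: [0.5389, -0.2477, 0.0332]
eef_rot: [-0.123, -3.083, -0.003]
wrist_force: [-0.2, 0.8, -0.0]
grip_width: 0.462
grip_force: 0.0
```

```bash
python3 j.py
```

```text
10 [-62.305 -32.157   0.336] [ 0.5389 -0.2477  0.0332] [-0.2  0.8 -0. ] -0.05
```

>>> {"fn": "move_arm", "kwargs": {
  "motion": [0, 0, 0, 0, 0, 0, 0.04, 0, 0, 0, 0, 0, 0, 0.04, 0, 0, 0, 0, 0, 0, 0.04, 0, 0, 0, 0, 0, 0, 0.04, 0, 0, 0, 0, 0, 0, 0.04, 0, 0, 0, 0, 0, 0, 0.04, 0, 0, 0, 0, 0, 0, 0.04, 0, 0, 0, 0, 0, 0, 0.04]
}}

```text
time: 35.13
position: [0.5388, -0.2476, 0.0331]
eef_rot: [-0.123, -3.083, -0.003]
wrist_force: [-0.3, -0.3, -1.0]
grip_width: 0.462
grip_force: 0.0
```

```bash
python3 j.py
```

```text
11 [-62.171 -32.126   0.337] [ 0.5388 -0.2476  0.0331] [-0.3 -0.3 -1. ] -0.1
```

>>> {"fn": "move_arm", "kwargs": {
  "motion": [0, 0, 0, 0, 0, 0, 0.04, 0, 0, 0, 0, 0, 0, 0.04, 0, 0, 0, 0, 0, 0, 0.04, 0, 0, 0, 0, 0, 0, 0.04, 0, 0, 0, 0, 0, 0, 0.04, 0, 0, 0, 0, 0, 0, 0.04, 0, 0, 0, 0, 0, 0, 0.04, 0, 0, 0, 0, 0, 0, 0.04]
}}

```text
time: 35.8
position: [0.5388, -0.2476, 0.0331]
eef_rot: [-0.123, -3.083, -0.003]
wrist_force: [-0.5, 0.1, -0.7]
grip_width: 0.463
grip_force: 0.0
```

```bash
python3 j.py; python3 wt.py 10 12 12 .012
```

```text
12 [-62.176 -32.127   0.337] [ 0.5388 -0.2476  0.0331] [-0.5  0.1 -0.7] -0.13
[ 0.15 -0.06 -0.19  0.02  0.06 -0.  ] wrist [-0.2  0.8 -0. ] fx 0.15 M 0.059 mass -0.041
[-0.01  0.01  0.01 -0.   -0.    0.  ] wrist [-0.3 -0.3 -1. ] fx -0.01 M -0.002 mass 0.002
```

>>> {"fn": "move_arm", "kwargs": {
  "motion": [-0.004, -0.056, 0, -0.0023, 0, -0.0125, 0.04, -0.004, -0.056, 0, -0.0023, 0, -0.0125, 0.04, -0.004, -0.056, 0, -0.0023, 0, -0.0125, 0.005, -0.004, -0.056, 0, -0.0023, 0, -0.0125, 0.005, -0.004, -0.056, 0, -0.0023, 0, -0.0125, 0.005, -0.004, -0.056, 0, -0.0023, 0, -0.0125, 0.005, -0.004, -0.056, 0, -0.0023, 0, -0.0125, 0.005, -0.004, -0.056, 0, -0.0023, 0, -0.0125, 0.005, -0.004, -0.056, 0, -0.0023, 0, -0.0125, 0.005, -0.004, -0.056, 0, -0.0023, 0, -0.0125, 0.005, -0.004, -0.056, 0, -0.0023, 0, -0.0125, 0.005, -0.003, -0.04, 0, -0.0016, 0, -0.009, 0.005, -0.002, -0.03, 0, -0.0011, 0, -0.006, 0.005, -0.001, -0.015, 0, -0.0005, 0, -0.003, 0.005, 0, 0, 0, 0, 0, 0, 0.005, 0, 0, 0, 0, 0, 0, 0.005, 0, 0, 0, 0, 0, 0, 0.005, 0, 0, 0, 0, 0, 0, 0.005, 0, 0, 0, 0, 0, 0, 0.005]
}}

```text
time: 37.38
position: [0.5387, -0.2478, 0.0329]
eef_rot: [-0.124, -3.083, -0.003]
wrist_force: [1.0, 0.4, -4.1]
grip_width: 0.135
grip_force: 29.9
```

```bash
python3 j.py
```

```text
13 [-64.211 -33.407   0.353] [ 0.5387 -0.2478  0.0329] [ 1.   0.4 -4.1] -0.01
```

>>> {"fn": "move_arm", "kwargs": {
  "motion": [0, 0, 0, 0, 0, 0, 0.005, 0, 0, 0, 0, 0, 0, 0.005, 0, 0, 0, 0, 0, 0, 0.005, 0, 0, 0, 0, 0, 0, 0.005]
}}

```text
time: 37.72
position: [0.5387, -0.2477, 0.033]
eef_rot: [-0.123, -3.083, -0.003]
wrist_force: [0.6, 0.5, -4.0]
grip_width: 0.136
grip_force: 29.9
```

```bash
python3 j.py
```

```text
14 [-64.534 -33.644   0.229] [ 0.5387 -0.2477  0.033 ] [ 0.6  0.5 -4. ] 0.12
```

>>> {"fn": "move_arm", "kwargs": {
  "motion": [0, 0, 0, 0, 0, 0, 0.005, 0, 0, 0, 0, 0, 0, 0.005, 0, 0, 0, 0, 0, 0, 0.005, 0, 0, 0, 0, 0, 0, 0.005, 0, 0, 0, 0, 0, 0, 0.005, 0, 0, 0, 0, 0, 0, 0.005]
}}

```text
time: 38.22
position: [0.5387, -0.2477, 0.033]
eef_rot: [-0.123, -3.083, -0.003]
wrist_force: [-0.6, 1.2, -4.1]
grip_width: 0.133
grip_force: 29.9
```

```bash
python3 j.py; python3 wt.py 13 16 12 .0125; python3 m.py 5
```

```text
15 [-6.4609e+01 -3.4050e+01 -2.0000e-03] [ 0.5387 -0.2477  0.033 ] [-0.6  1.2 -4.1] 0.2
[ 0.59  0.96 -3.59 -0.25  0.22 -0.07] wrist [ 1.   0.4 -4.1] fx 0.51 M 0.195 mass 0.579
[ 0.57  0.7  -3.87 -0.21  0.38 -0.06] wrist [ 0.6  0.5 -4. ] fx 0.51 M 0.358 mass 0.425
[-0.23  0.66 -3.72 -0.18  0.36 -0.05] wrist [-0.6  1.2 -4.1] fx -0.28 M 0.339 mass 0.445
38.47 [ 0.5387 -0.2477  0.033 ] [-1.230e-01 -3.083e+00 -3.000e-03] w 0.143 gf 29.9
F [-0.38  0.82 -3.88] se [0.15 0.14 0.23] Fx rack -0.44 T [0.151 0.269 0.068] se [0.011 0.012 0.011] Ty 0.28
grasp,noT 0.949
tcp+T 0.564
grasp+T 0.575
M 0.224 MASS 0.64
```

>>> {"fn": "move_arm", "kwargs": {
  "motion": [0.001, 0.005, 0, -0.0001, 0, 0, 0.005, 0.001, 0.01, 0, -0.0002, 0, 0, 0.005, 0.001, 0.01, 0, -0.0002, 0, 0, 0.005, 0.001, 0.01, 0, -0.0002, 0, 0, 0.005, 0.001, 0.01, 0, -0.0002, 0, 0, 0.005, 0.001, 0.01, 0, -0.0002, 0, 0, 0.005, 0.001, 0.01, 0, -0.0002, 0, 0, 0.005]
}}

```text
time: 39.05
position: [0.5387, -0.2477, 0.0332]
eef_rot: [-0.123, -3.073, -0.004]
wrist_force: [-1.6, -0.3, -1.2]
grip_width: 0.137
grip_force: 29.9
```

```bash
python3 j.py
```

```text
16 [-6.3328e+01 -3.3343e+01  2.5000e-02] [ 0.5387 -0.2477  0.0332] [-1.6 -0.3 -1.2] 0.1
```

>>> {"fn": "move_arm", "kwargs": {
  "motion": [0, 0, 0, 0, 0, 0, 0.005, 0, 0, 0, 0, 0, 0, 0.005, 0, 0, 0, 0, 0, 0, 0.005, 0, 0, 0, 0, 0, 0, 0.005, 0, 0, 0, 0, 0, 0, 0.005, 0, 0, 0, 0, 0, 0, 0.005]
}}

```text
time: 39.55
position: [0.5387, -0.2477, 0.0331]
eef_rot: [-0.123, -3.073, -0.004]
wrist_force: [-0.7, -0.0, -1.2]
grip_width: 0.132
grip_force: 29.9
```

```bash
python3 j.py
```

```text
17 [-63.199 -32.992   0.212] [ 0.5387 -0.2477  0.0331] [-0.7 -0.  -1.2] -0.09
```

>>> {"fn": "move_arm", "kwargs": {
  "motion": [0, 0, 0, 0, 0, 0, 0.005, 0, 0, 0, 0, 0, 0, 0.005, 0, 0, 0, 0, 0, 0, 0.005, 0, 0, 0, 0, 0, 0, 0.005, 0, 0, 0, 0, 0, 0, 0.005, 0, 0, 0, 0, 0, 0, 0.005]
}}

```text
time: 40.05
position: [0.5387, -0.2476, 0.0331]
eef_rot: [-0.123, -3.073, -0.004]
wrist_force: [-0.4, 0.4, -1.3]
grip_width: 0.135
grip_force: 29.9
```

```bash
python3 j.py; python3 wt.py 13 19 12 .0125
```

```text
18 [-63.13  -32.709   0.382] [ 0.5387 -0.2476  0.0331] [-0.4  0.4 -1.3] -0.15
[ 0.59  0.96 -3.59 -0.25  0.22 -0.07] wrist [ 1.   0.4 -4.1] fx 0.51 M 0.195 mass 0.579
[ 0.57  0.7  -3.87 -0.21  0.38 -0.06] wrist [ 0.6  0.5 -4. ] fx 0.51 M 0.358 mass 0.425
[-0.23  0.66 -3.72 -0.18  0.36 -0.05] wrist [-0.6  1.2 -4.1] fx -0.28 M 0.339 mass 0.445
[-0.72  0.57 -1.69 -0.07  0.08 -0.05] wrist [-1.6 -0.3 -1.2] fx -0.76 M 0.076 mass 0.333
[-0.19  0.39 -1.67 -0.06  0.07 -0.04] wrist [-0.7 -0.  -1.2] fx -0.22 M 0.07 mass 0.317
[ 0.3   0.3  -1.76 -0.05  0.07 -0.04] wrist [-0.4  0.4 -1.3] fx 0.27 M 0.062 mass 0.329
```

>>> {"fn": "move_arm", "kwargs": {
  "motion": [-0.002, -0.022, 0, -0.0007, 0, -0.004, 0.005, -0.004, -0.044, 0, -0.0014, 0, -0.008, 0.005, -0.005, -0.066, 0, -0.0021, 0, -0.0125, 0.005, -0.005, -0.066, 0, -0.0021, 0, -0.0125, 0.005, -0.005, -0.066, 0, -0.0021, 0, -0.0125, 0.005, -0.005, -0.066, 0, -0.0014, 0, -0.009, 0.005, -0.005, -0.066, 0, -0.0007, 0, -0.006, 0.005, -0.005, -0.066, 0, 0, 0, -0.003, 0.005, -0.005, -0.066, 0, 0.0007, 0, 0, 0.005, -0.005, -0.066, 0, 0.0007, 0, 0, 0.005, -0.005, -0.066, 0, 0.0007, 0, 0, 0.005, -0.005, -0.066, 0, 0.0007, 0, 0, 0.005, -0.005, -0.066, 0, 0.0007, 0, 0, 0.005],
  "squeeze": 12
}}

```text
time: 41.13
position: [0.5394, -0.2477, 0.0331]
eef_rot: [0.126, 3.139, 0.0]
wrist_force: [-0.6, 0.2, -1.3]
grip_width: 0.139
grip_force: 12.0
```

```bash
cat > v.py <<'E'
# vertical-tool weighing: v.py log | v.py n lift
from h import *
import sys
if len(sys.argv)<3:
    import subprocess;subprocess.run(["python3","a.py"]);sys.exit()
n=int(sys.argv[1]);lift=float(sys.argv[2])
D=np.loadtxt("log.txt")[-n:];f=D[:,1:4].mean(0);t=D[:,4:7].mean(0)
y=-.08;fx=f[0]*np.cos(y)+f[1]*np.sin(y);ty=-t[0]*np.sin(y)+t[1]*np.cos(y);L=.254
z=R.from_rotvec(D[-1,7:10]).as_matrix()[:,2];rx=L*(z[0]*np.cos(y)+z[1]*np.sin(y));rz=L*z[2]
M=ty-(rz*fx-rx*f[2]);th=lift/.178;lx=.178*np.cos(th)-.034*th;h=.015+lift;cx=.0765-.028*th
print("F",f.round(2),"se",(D[:,1:4].std(0)/n**.5).round(2),"Ty",ty.round(3),"fx",fx.round(2),"M",M.round(3),"mass",((-f[2]*lx-fx*h-M)/cx/9.81).round(3),"M=0:",((-f[2]*lx-fx*h)/cx/9.81).round(3))
E
python3 a.py
```

>>> {"fn": "move_arm", "kwargs": {
  "motion": [0, 0, 0, 0, 0, 0, 0.005]
}}

```text
time: 41.22
position: [0.5394, -0.2477, 0.0331]
eef_rot: [0.125, 3.139, 0.0]
wrist_force: [-1.0, 0.2, -0.9]
grip_width: 0.134
grip_force: 12.0
```

```bash
python3 a.py
```

>>> {"fn": "move_arm", "kwargs": {
  "motion": [0, 0, 0, 0, 0, 0, 0.005]
}}

```text
time: 41.3
position: [0.5394, -0.2477, 0.0331]
eef_rot: [0.125, 3.139, 0.0]
wrist_force: [-1.4, 0.4, -1.4]
grip_width: 0.137
grip_force: 12.0
```

```bash
python3 a.py
```

>>> {"fn": "move_arm", "kwargs": {
  "motion": [0, 0, 0, 0, 0, 0, 0.005]
}}

```text
time: 41.38
position: [0.5394, -0.2476, 0.0331]
eef_rot: [0.125, 3.139, 0.001]
wrist_force: [-0.8, 0.2, -2.3]
grip_width: 0.138
grip_force: 12.0
```

```bash
python3 a.py
```

>>> {"fn": "move_arm", "kwargs": {
  "motion": [0, 0, 0, 0, 0, 0, 0.005]
}}

```text
time: 41.47
position: [0.5394, -0.2477, 0.0331]
eef_rot: [0.125, 3.139, 0.001]
wrist_force: [-1.3, -0.0, -2.4]
grip_width: 0.134
grip_force: 12.0
```

```bash
python3 a.py
```

>>> {"fn": "move_arm", "kwargs": {
  "motion": [0, 0, 0, 0, 0, 0, 0.005]
}}

```text
time: 41.55
position: [0.5394, -0.2476, 0.0331]
eef_rot: [0.125, 3.139, 0.001]
wrist_force: [-0.3, -0.1, -2.5]
grip_width: 0.136
grip_force: 12.0
```

```bash
python3 a.py; python3 v.py 6 .0125; tail -6 log.txt | awk '{print $2,$4,$6}'
```

```text
F [-0.91  0.14 -1.79] se [0.16 0.07 0.25] Ty 0.113 fx -0.92 M -0.121 mass 0.63 M=0: 0.464
-0.6209056190534684 -1.255449164395861 0.18584951234404085
-1.0353404296427213 -0.9076771647438946 0.1725559994764897
-1.4094352303320195 -1.448947228646575 0.06302494285193667
-0.7501865342704556 -2.289186067309389 0.12596831060059102
-1.3284321948511317 -2.363386160148428 0.05445393826576494
-0.3249918077489683 -2.4957365204518154 0.05378962087285277
```

>>> {"fn": "move_arm", "kwargs": {
  "motion": [0, 0, 0, -0.0002, 0, 0, 0.005, 0, 0, 0, -0.0002, 0, -0.002, 0.005, 0, 0, 0, -0.0005, 0, -0.004, 0.005, 0, 0, 0, -0.0005, 0, -0.004, 0.005, 0, 0, 0, -0.0002, 0, -0.002, 0.005, 0, 0, 0, 0, 0, 0, 0.005, 0, 0, 0, 0, 0, 0, 0.005, 0, 0, 0, 0, 0, 0, 0.005, 0, 0, 0, 0, 0, 0, 0.005, 0, 0, 0, 0, 0, 0, 0.005, 0, 0, 0, 0, 0, 0, 0.005, 0, 0, 0, 0, 0, 0, 0.005, 0, 0, 0, 0, 0, 0, 0.005],
  "squeeze": 4
}}

```text
time: 42.63
position: [0.5394, -0.2476, 0.0331]
eef_rot: [0.125, 3.139, 0.001]
wrist_force: [-0.1, -0.5, -2.2]
grip_width: 0.137
grip_force: 4.0
```

```bash
python3 a.py
```

>>> {"fn": "move_arm", "kwargs": {
  "motion": [0, 0, 0, 0, 0, 0, 0.005]
}}

```text
time: 42.72
position: [0.5394, -0.2476, 0.0331]
eef_rot: [0.125, 3.139, 0.001]
wrist_force: [1.5, -0.1, -2.3]
grip_width: 0.139
grip_force: 4.0
```

```bash
python3 a.py
```

>>> {"fn": "move_arm", "kwargs": {
  "motion": [0, 0, 0, 0, 0, 0, 0.005]
}}

```text
time: 42.8
position: [0.5395, -0.2476, 0.0331]
eef_rot: [0.125, 3.139, 0.001]
wrist_force: [1.0, 1.1, -1.7]
grip_width: 0.136
grip_force: 4.0
```

```bash
python3 a.py
```

>>> {"fn": "move_arm", "kwargs": {
  "motion": [0, 0, 0, 0, 0, 0, 0.005]
}}

```text
time: 42.88
position: [0.5394, -0.2476, 0.0331]
eef_rot: [0.125, 3.139, 0.001]
wrist_force: [1.1, -0.8, -2.6]
grip_width: 0.137
grip_force: 4.0
```

```bash
python3 a.py
```

>>> {"fn": "move_arm", "kwargs": {
  "motion": [0, 0, 0, 0, 0, 0, 0.005]
}}

```text
time: 42.97
position: [0.5395, -0.2476, 0.0331]
eef_rot: [0.125, 3.139, 0.001]
wrist_force: [1.3, 0.6, -2.7]
grip_width: 0.137
grip_force: 4.0
```

```bash
python3 a.py; python3 v.py 5 .0125
```

```text
F [ 0.96  0.05 -2.29] se [0.24 0.32 0.16] Ty -0.246 fx 0.95 M -0.005 mass 0.519 M=0: 0.513
```

>>> {"fn": "move_arm", "kwargs": {
  "motion": [0, 0, 0, 0.0003, 0, 0.002, 0.005, 0, 0, 0, 0.0006, 0, 0.004, 0.005, 0, 0, 0, 0.0003, 0, 0.002, 0.005, 0, 0, 0, 0, 0, 0, 0.005, 0, 0, 0, 0, 0, 0, 0.005, 0, 0, 0, 0, 0, 0, 0.005, 0, 0, 0, 0, 0, 0, 0.005, 0, 0, 0, 0, 0, 0, 0.005, 0, 0, 0, 0, 0, 0, 0.005, 0, 0, 0, 0, 0, 0, 0.005, 0, 0, 0, 0, 0, 0, 0.005]
}}

```text
time: 43.88
position: [0.5391, -0.2476, 0.033]
eef_rot: [-0.125, -3.139, -0.001]
wrist_force: [-0.8, 0.8, -2.3]
grip_width: 0.138
grip_force: 4.0
```

```bash
python3 a.py
```

>>> {"fn": "move_arm", "kwargs": {
  "motion": [0, 0, 0, 0, 0, 0, 0.005]
}}

```text
time: 43.97
position: [0.5391, -0.2476, 0.033]
eef_rot: [-0.125, -3.139, -0.001]
wrist_force: [-2.3, 0.6, -1.5]
grip_width: 0.137
grip_force: 4.0
```

```bash
python3 a.py
```

>>> {"fn": "move_arm", "kwargs": {
  "motion": [0, 0, 0, 0, 0, 0, 0.005]
}}

```text
time: 44.05
position: [0.5391, -0.2476, 0.033]
eef_rot: [-0.125, -3.139, -0.001]
wrist_force: [-1.7, 0.1, -1.8]
grip_width: 0.134
grip_force: 4.0
```

```bash
python3 a.py
```

>>> {"fn": "move_arm", "kwargs": {
  "motion": [0, 0, 0, 0, 0, 0, 0.005]
}}

```text
time: 44.13
position: [0.5391, -0.2476, 0.033]
eef_rot: [-0.125, -3.139, -0.001]
wrist_force: [-1.1, -0.3, -1.8]
grip_width: 0.141
grip_force: 4.0
```

```bash
python3 a.py
```

>>> {"fn": "move_arm", "kwargs": {
  "motion": [0, 0, 0, 0, 0, 0, 0.005]
}}

```text
time: 44.22
position: [0.5392, -0.2476, 0.033]
eef_rot: [-0.125, -3.139, -0.001]
wrist_force: [-1.7, 1.3, -2.4]
grip_width: 0.138
grip_force: 4.0
```

```bash
python3 a.py; python3 v.py 5 .0125
```

```text
F [-1.53  0.51 -1.94] se [0.23 0.26 0.16] Ty 0.371 fx -1.56 M -0.025 mass 0.559 M=0: 0.524
```

>>> {"fn": "move_arm", "kwargs": {
  "motion": [0, 0, 0, -0.0008, 0, -0.004, 0.005, 0, 0, 0, -0.0016, 0, -0.008, 0.005, 0, 0, 0, -0.0026, 0, -0.0122, 0.005, 0, 0, 0, -0.0026, 0, -0.0122, 0.005, 0, 0, 0, -0.0026, 0, -0.0122, 0.005, 0, 0, 0, -0.006, 0.0003, -0.0122, 0.005, 0, 0, 0, -0.012, 0.0008, -0.0122, 0.005, 0, 0, 0, -0.02, 0.0014, -0.0122, 0.005, 0, 0, 0, -0.028, 0.002, -0.0122, 0.005, 0, 0, 0, -0.036, 0.0027, -0.0122, 0.005, 0, 0, 0, -0.044, 0.0033, -0.0122, 0.005, 0, 0, 0, -0.052, 0.004, -0.0122, 0.005, 0, 0, 0, -0.06, 0.0046, -0.0122, 0.005, 0, 0, 0, -0.068, 0.0052, -0.0122, 0.005, 0, 0, 0, -0.076, 0.0058, -0.0122, 0.005, 0, 0, 0, -0.084, 0.0065, -0.0122, 0.005, 0, 0, 0, -0.092, 0.0071, -0.0122, 0.005, 0, 0, 0, -0.1, 0.0078, -0.0122, 0.005, 0, 0, 0, -0.106, 0.0083, -0.0122, 0.005, 0, 0, 0, -0.11, 0.0086, -0.0122, 0.005],
  "squeeze": 30
}}

```text
time: 45.88
position: [0.4286, -0.239, 0.0209]
eef_rot: [0.126, 3.139, 0.001]
wrist_force: [3.7, -1.1, 0.9]
grip_width: 0.136
grip_force: 30.0
```

>>> {"fn": "move_arm", "kwargs": {
  "motion": [0, 0, 0, -0.002, 0.0002, 0, 0.005, 0, 0, 0, -0.002, 0.0002, 0, 0.005, 0, 0, 0, -0.002, 0.0002, 0, 0.04, 0, 0, 0, -0.002, 0.0002, 0, 0.04, 0, 0, 0, -0.002, 0.0002, 0, 0.04, 0, 0, 0, -0.002, 0.0002, 0.03, 0.04, 0, 0, 0, -0.002, 0.0002, 0.06, 0.04, 0, 0, 0, -0.002, 0.0002, 0.085, 0.04, 0, 0, 0, -0.002, 0.0002, 0.085, 0.04]
}}

```text
time: 46.63
position: [0.4295, -0.24, 0.1102]
eef_rot: [0.126, 3.133, -0.002]
wrist_force: [1.7, -0.1, -0.2]
grip_width: 0.451
grip_force: 0.0
```

```bash
python3 j.py; python3 - <<'E'
from h import *
b=cv2.resize(bot.get_image("top")[140:280,190:480],(800,386),interpolation=cv2.INTER_CUBIC)
cv2.imwrite('pics/t6.png',b)
E
```

```text
19 [-40.39  -33.378   1.552] [ 0.4295 -0.24    0.1102] [ 1.7 -0.1 -0.2] -0.05
```

View pics/t6.png

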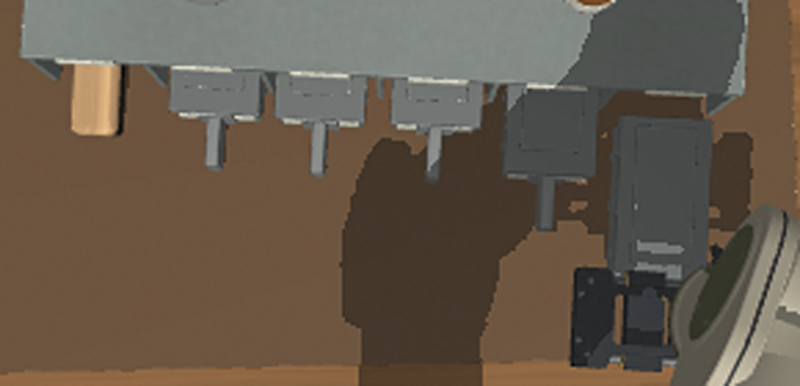

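E now stands wholly in front of the shelf edge, with its rear edge at crop (665,118). A, B and C are home and D is unchanged. I'll reweigh D with a light grip.

>>> {"fn": "move_arm", "kwargs": {
  "motion": [0, 0, 0, 0.02, 0.018, 0, 0.04, 0, 0, 0, 0.04, 0.036, 0, 0.04, 0, 0, 0, 0.06, 0.054, 0, 0.04, 0, 0, 0, 0.08, 0.072, 0, 0.04, 0, 0, 0, 0.1, 0.092, 0, 0.04, 0, 0, 0, 0.1, 0.092, 0, 0.04, 0, 0, 0, 0.1, 0.092, 0, 0.04, 0, 0, 0, 0.1, 0.092, 0, 0.04, 0, 0, 0, 0.1, 0.092, 0, 0.04, 0, 0, 0, 0.1, 0.092, 0, 0.04],
  "squeeze": 4
}}

```text
time: 47.52
position: [0.5265, -0.1478, 0.1056]
eef_rot: [-0.128, -3.138, -0.0]
wrist_force: [0.0, 0.1, 0.2]
grip_width: 0.46
grip_force: 0.0
```

Descend, pinch at 4 N, lift 12.5 mm with the tool upright, and read.

>>> {"fn": "move_arm", "kwargs": {
  "motion": [0, 0, 0, 0.001, 0.001, -0.03, 0.04, 0, 0, 0, 0.001, 0.001, -0.06, 0.04, 0, 0, 0, 0.001, 0.001, -0.0855, 0.04, 0, 0, 0, 0.001, 0.001, -0.0855, 0.04, 0, 0, 0, 0.001, 0.001, -0.0855, 0.04, 0, 0, 0, 0.001, 0.001, -0.0855, 0.005, 0, 0, 0, 0.001, 0.001, -0.0855, 0.005, 0, 0, 0, 0.001, 0.001, -0.0855, 0.005, 0, 0, 0, 0.001, 0.001, -0.0855, 0.005, 0, 0, 0, 0.001, 0.001, -0.0855, 0.005, 0, 0, 0, 0.001, 0.001, -0.0855, 0.005, 0, 0, 0, 0.001, 0.001, -0.0855, 0.005, 0, 0, 0, 0.001, 0.001, -0.0855, 0.005]
}}

```text
time: 48.6
position: [0.5287, -0.146, 0.021]
eef_rot: [0.126, 3.138, 0.001]
wrist_force: [-0.4, 1.1, 7.1]
grip_width: 0.136
grip_force: 4.0
```

>>> {"fn": "move_arm", "kwargs": {
  "motion": [0, 0, 0, 0.0007, 0, 0.003, 0.005, 0, 0, 0, 0.0014, 0, 0.006, 0.005, 0, 0, 0, 0.002, 0, 0.009, 0.005, 0, 0, 0, 0.0027, 0, 0.0125, 0.005, 0, 0, 0, 0.0027, 0, 0.0125, 0.005, 0, 0, 0, 0.0027, 0, 0.0125, 0.005, 0, 0, 0, 0.0027, 0, 0.0125, 0.005, 0, 0, 0, 0.0027, 0, 0.0125, 0.005, 0, 0, 0, 0.0027, 0, 0.0125, 0.005, 0, 0, 0, 0.0027, 0, 0.0125, 0.005]
}}

```text
time: 49.43
position: [0.5309, -0.1458, 0.0328]
eef_rot: [-0.125, -3.139, -0.001]
wrist_force: [-0.2, -0.9, -2.1]
grip_width: 0.139
grip_force: 4.0
```

```bash
python3 a.py
```

>>> {"fn": "move_arm", "kwargs": {
  "motion": [0, 0, 0, 0, 0, 0, 0.005]
}}

```text
time: 49.52
position: [0.531, -0.1458, 0.0328]
eef_rot: [-0.125, -3.139, -0.001]
wrist_force: [0.3, -0.4, -1.7]
grip_width: 0.137
grip_force: 4.0
```

```bash
python3 a.py
```

>>> {"fn": "move_arm", "kwargs": {
  "motion": [0, 0, 0, 0, 0, 0, 0.005]
}}

```text
time: 49.6
position: [0.5309, -0.1458, 0.0328]
eef_rot: [-0.125, -3.139, -0.001]
wrist_force: [-0.4, -0.1, -1.3]
grip_width: 0.135
grip_force: 4.0
```

```bash
python3 a.py
```

>>> {"fn": "move_arm", "kwargs": {
  "motion": [0, 0, 0, 0, 0, 0, 0.005]
}}

```text
time: 49.68
position: [0.5309, -0.1458, 0.0328]
eef_rot: [-0.125, -3.139, -0.001]
wrist_force: [-0.9, 0.3, -1.6]
grip_width: 0.139
grip_force: 4.0
```

```bash
python3 a.py
```

>>> {"fn": "move_arm", "kwargs": {
  "motion": [0, 0, 0, 0, 0, 0, 0.005]
}}

```text
time: 49.77
position: [0.531, -0.1459, 0.0329]
eef_rot: [-0.125, -3.139, -0.001]
wrist_force: [-1.2, -0.6, -2.7]
grip_width: 0.139
grip_force: 4.0
```

```bash
python3 a.py; python3 v.py 5 .0125
```

```text
F [-0.48 -0.35 -1.89] se [0.23 0.19 0.21] Ty 0.166 fx -0.45 M 0.051 mass 0.4 M=0: 0.47
```

>>> {"fn": "move_arm", "kwargs": {
  "motion": [0, 0, 0, 0.0006, 0, 0.004, 0.005, 0, 0, 0, 0.0006, 0, 0.004, 0.005, 0, 0, 0, 0, 0, 0, 0.005, 0, 0, 0, 0, 0, 0, 0.005, 0, 0, 0, 0, 0, 0, 0.005, 0, 0, 0, 0, 0, 0, 0.005, 0, 0, 0, 0, 0, 0, 0.005, 0, 0, 0, 0, 0, 0, 0.005, 0, 0, 0, 0, 0, 0, 0.005]
}}

```text
time: 50.52
position: [0.5311, -0.1458, 0.0329]
eef_rot: [0.125, 3.139, 0.001]
wrist_force: [0.5, -0.5, -2.3]
grip_width: 0.135
grip_force: 4.0
```

```bash
python3 a.py
```

>>> {"fn": "move_arm", "kwargs": {
  "motion": [0, 0, 0, 0, 0, 0, 0.005]
}}

```text
time: 50.6
position: [0.5311, -0.1458, 0.0329]
eef_rot: [0.125, 3.139, 0.001]
wrist_force: [0.1, -0.9, -2.3]
grip_width: 0.139
grip_force: 4.0
```

```bash
python3 a.py
```

>>> {"fn": "move_arm", "kwargs": {
  "motion": [0, 0, 0, 0, 0, 0, 0.005]
}}

```text
time: 50.68
position: [0.5311, -0.1458, 0.0329]
eef_rot: [0.125, 3.139, 0.001]
wrist_force: [0.5, 0.2, -2.8]
grip_width: 0.136
grip_force: 4.0
```

```bash
python3 a.py
```

>>> {"fn": "move_arm", "kwargs": {
  "motion": [0, 0, 0, 0, 0, 0, 0.005]
}}

```text
time: 50.77
position: [0.5311, -0.1458, 0.0329]
eef_rot: [0.125, 3.139, 0.001]
wrist_force: [0.9, -0.8, -2.6]
grip_width: 0.135
grip_force: 4.0
```

```bash
python3 a.py; python3 v.py 4 .0125
```

```text
F [ 0.51 -0.51 -2.49] se [0.14 0.22 0.11] Ty -0.065 fx 0.55 M 0.075 mass 0.474 M=0: 0.577
```

>>> {"fn": "move_arm", "kwargs": {
  "motion": [0, 0, 0, -0.0008, 0, -0.004, 0.005, 0, 0, 0, -0.0016, 0, -0.008, 0.005, 0, 0, 0, -0.0026, 0, -0.0122, 0.005, 0, 0, 0, -0.0026, 0, -0.0122, 0.005, 0, 0, 0, -0.0026, 0, -0.0122, 0.005, 0, 0, 0, -0.006, 0.0003, -0.0122, 0.005, 0, 0, 0, -0.012, 0.0008, -0.0122, 0.005, 0, 0, 0, -0.02, 0.0014, -0.0122, 0.005, 0, 0, 0, -0.028, 0.002, -0.0122, 0.005, 0, 0, 0, -0.036, 0.0027, -0.0122, 0.005, 0, 0, 0, -0.044, 0.0033, -0.0122, 0.005, 0, 0, 0, -0.052, 0.004, -0.0122, 0.005, 0, 0, 0, -0.06, 0.0046, -0.0122, 0.005, 0, 0, 0, -0.068, 0.0052, -0.0122, 0.005, 0, 0, 0, -0.076, 0.0058, -0.0122, 0.005, 0, 0, 0, -0.084, 0.0065, -0.0122, 0.005, 0, 0, 0, -0.092, 0.0071, -0.0122, 0.005, 0, 0, 0, -0.096, 0.0075, -0.0122, 0.005, 0, 0, 0, -0.096, 0.0075, -0.0122, 0.005],
  "squeeze": 30
}}

```text
time: 52.35
position: [0.4337, -0.1383, 0.0207]
eef_rot: [-0.126, -3.138, -0.001]
wrist_force: [-2.9, -0.1, 10.1]
grip_width: 0.135
grip_force: 30.0
```

>>> {"fn": "move_arm", "kwargs": {
  "motion": [0, 0, 0, 0, 0, 0, 0.005, 0, 0, 0, 0, 0, 0, 0.04, 0, 0, 0, 0, 0, 0, 0.04, 0, 0, 0, 0, 0, 0, 0.04, 0, 0, 0, 0, 0, 0.03, 0.04, 0, 0, 0, 0, 0, 0.06, 0.04, 0, 0, 0, 0, 0, 0.085, 0.04, 0, 0, 0, 0.03, 0.02, 0.085, 0.04, 0, 0, 0, 0.06, 0.04, 0.085, 0.04, 0, 0, 0, 0.08, 0.06, 0.085, 0.04, 0, 0, 0, 0.11, 0.08, 0.085, 0.04, 0, 0, 0, 0.14, 0.091, 0.085, 0.04, 0, 0, 0, 0.142, 0.091, 0.085, 0.04, 0, 0, 0, 0.142, 0.091, 0.085, 0.04, 0, 0, 0, 0.142, 0.091, 0.085, 0.04, 0, 0, 0, 0.142, 0.091, 0.085, 0.04],
  "squeeze": 4
}}

```text
time: 53.68
position: [0.5759, -0.0484, 0.1054]
eef_rot: [-0.127, -3.138, -0.0]
wrist_force: [-1.1, -0.4, 0.8]
grip_width: 0.458
grip_force: 0.0
```

>>> {"fn": "move_arm", "kwargs": {
  "motion": [0, 0, 0, 0.001, -0.001, -0.03, 0.04, 0, 0, 0, 0.001, -0.001, -0.06, 0.04, 0, 0, 0, 0.001, -0.001, -0.0855, 0.04, 0, 0, 0, 0.001, -0.001, -0.0855, 0.04, 0, 0, 0, 0.001, -0.001, -0.0855, 0.04, 0, 0, 0, 0.001, -0.001, -0.0855, 0.005, 0, 0, 0, 0.001, -0.001, -0.0855, 0.005, 0, 0, 0, 0.001, -0.001, -0.0855, 0.005, 0, 0, 0, 0.001, -0.001, -0.0855, 0.005, 0, 0, 0, 0.001, -0.001, -0.0855, 0.005, 0, 0, 0, 0.001, -0.001, -0.0855, 0.005, 0, 0, 0, 0.001, -0.001, -0.0855, 0.005, 0, 0, 0, 0.001, -0.001, -0.0855, 0.005, 0, 0, 0, -0.004, -0.0006, -0.0855, 0.005, 0, 0, 0, -0.009, -0.0002, -0.0855, 0.005, 0, 0, 0, -0.014, 0.0002, -0.0855, 0.005, 0, 0, 0, -0.014, 0.0002, -0.0855, 0.005, 0, 0, 0, -0.014, 0.0002, -0.0855, 0.005],
  "squeeze": 30
}}

```text
time: 55.18
position: [0.5633, -0.047, 0.0208]
eef_rot: [0.125, 3.138, 0.001]
wrist_force: [0.5, -0.5, 6.9]
grip_width: 0.131
grip_force: 30.0
```

>>> {"fn": "move_arm", "kwargs": {
  "motion": [0, 0, 0, 0, 0, 0, 0.005, 0, 0, 0, 0.0007, 0, 0.003, 0.005, 0, 0, 0, 0.0014, 0, 0.006, 0.005, 0, 0, 0, 0.002, 0, 0.009, 0.005, 0, 0, 0, 0.0027, 0, 0.0125, 0.005, 0, 0, 0, 0.0027, 0, 0.0125, 0.005, 0, 0, 0, 0.0027, 0, 0.0125, 0.005, 0, 0, 0, 0.0027, 0, 0.0125, 0.005, 0, 0, 0, 0.0027, 0, 0.0125, 0.005, 0, 0, 0, 0.0027, 0, 0.0125, 0.005, 0, 0, 0, 0.0027, 0, 0.0125, 0.005],
  "squeeze": 5
}}

```text
time: 56.1
position: [0.5653, -0.0471, 0.0324]
eef_rot: [-0.125, -3.138, -0.001]
wrist_force: [-4.2, 0.3, -3.6]
grip_width: 0.138
grip_force: 5.0
```

```bash
python3 a.py
```

>>> {"fn": "move_arm", "kwargs": {
  "motion": [0, 0, 0, 0, 0, 0, 0.005]
}}

```text
time: 56.18
position: [0.5654, -0.0472, 0.0325]
eef_rot: [-0.125, -3.138, -0.001]
wrist_force: [-3.5, 1.0, -2.4]
grip_width: 0.133
grip_force: 5.0
```

```bash
python3 a.py
```

>>> {"fn": "move_arm", "kwargs": {
  "motion": [0, 0, 0, 0, 0, 0, 0.005]
}}

```text
time: 56.27
position: [0.5655, -0.0471, 0.0325]
eef_rot: [-0.125, -3.139, -0.001]
wrist_force: [-3.0, 0.2, -3.4]
grip_width: 0.134
grip_force: 5.0
```

```bash
python3 a.py
```

>>> {"fn": "move_arm", "kwargs": {
  "motion": [0, 0, 0, 0, 0, 0, 0.005]
}}

```text
time: 56.35
position: [0.5656, -0.0471, 0.0326]
eef_rot: [-0.125, -3.139, -0.001]
wrist_force: [-3.2, 0.7, -1.8]
grip_width: 0.135
grip_force: 5.0
```

```bash
python3 a.py; python3 v.py 4 .0125
```

```text
F [-3.49  0.56 -2.79] se [0.23 0.15 0.36] Ty 0.696 fx -3.53 M -0.2 mass 1.074 M=0: 0.801
```

>>> {"fn": "move_arm", "kwargs": {
  "motion": [0, 0, 0, 0.0006, 0, 0.004, 0.005, 0, 0, 0, 0.0006, 0, 0.004, 0.005, 0, 0, 0, 0, 0, 0, 0.005, 0, 0, 0, 0, 0, 0, 0.005, 0, 0, 0, 0, 0, 0, 0.005, 0, 0, 0, 0, 0, 0, 0.005, 0, 0, 0, 0, 0, 0, 0.005, 0, 0, 0, 0, 0, 0, 0.005, 0, 0, 0, 0, 0, 0, 0.005]
}}

```text
time: 57.1
position: [0.5662, -0.0471, 0.0329]
eef_rot: [0.125, 3.138, 0.001]
wrist_force: [2.3, -0.6, -4.1]
grip_width: 0.139
grip_force: 5.0
```

```bash
python3 a.py
```

>>> {"fn": "move_arm", "kwargs": {
  "motion": [0, 0, 0, 0, 0, 0, 0.005]
}}

```text
time: 57.18
position: [0.5661, -0.0471, 0.0328]
eef_rot: [0.125, 3.138, 0.001]
wrist_force: [2.3, -0.2, -3.8]
grip_width: 0.136
grip_force: 5.0
```

```bash
python3 a.py
```

>>> {"fn": "move_arm", "kwargs": {
  "motion": [0, 0, 0, 0, 0, 0, 0.005]
}}

```text
time: 57.27
position: [0.566, -0.0472, 0.0328]
eef_rot: [0.125, 3.139, 0.001]
wrist_force: [2.7, 0.2, -3.7]
grip_width: 0.138
grip_force: 5.0
```

```bash
python3 a.py
```

>>> {"fn": "move_arm", "kwargs": {
  "motion": [0, 0, 0, 0, 0, 0, 0.005]
}}

```text
time: 57.35
position: [0.5659, -0.0471, 0.0328]
eef_rot: [0.125, 3.139, 0.001]
wrist_force: [2.4, -0.7, -3.7]
grip_width: 0.138
grip_force: 5.0
```

```bash
python3 a.py; python3 v.py 4 .0125
```

```text
F [ 2.42 -0.33 -3.81] se [0.08 0.19 0.08] Ty -0.519 fx 2.44 M 0.1 mass 0.685 M=0: 0.822
```

>>> {"fn": "move_arm", "kwargs": {
  "motion": [0, 0, 0, -0.0008, 0, -0.004, 0.005, 0, 0, 0, -0.0016, 0, -0.008, 0.005, 0, 0, 0, -0.0026, 0, -0.0122, 0.005, 0, 0, 0, -0.0026, 0, -0.0122, 0.005, 0, 0, 0, -0.0026, 0, -0.0122, 0.005, 0, 0, 0, 0.002, -0.0004, -0.0122, 0.005, 0, 0, 0, 0.006, -0.0007, -0.0122, 0.005, 0, 0, 0, 0.009, -0.0009, -0.0122, 0.005, 0, 0, 0, 0.011, -0.0011, -0.0122, 0.005, 0, 0, 0, 0.013, -0.0012, -0.0122, 0.005, 0, 0, 0, 0.013, -0.0012, -0.0122, 0.005],
  "squeeze": 30
}}

```text
time: 58.27
position: [0.5768, -0.0482, 0.0211]
eef_rot: [-0.125, -3.135, -0.002]
wrist_force: [-14.8, 1.7, 19.6]
grip_width: 0.135
grip_force: 30.0
```

>>> {"fn": "move_arm", "kwargs": {
  "motion": [0, 0, 0, 0.001, 0, 0, 0.005, 0, 0, 0, 0.002, -0.0001, 0, 0.005, 0, 0, 0, 0.002, -0.0001, 0, 0.005]
}}

```text
time: 58.52
position: [0.5784, -0.0484, 0.0211]
eef_rot: [-0.126, -3.134, -0.002]
wrist_force: [-15.1, 1.1, 21.7]
grip_width: 0.135
grip_force: 30.0
```

>>> {"fn": "move_arm", "kwargs": {
  "motion": [0, 0, 0, 0.001, 0, 0, 0.005, 0, 0, 0, 0.002, -0.0001, 0.0005, 0.005, 0, 0, 0, 0.002, -0.0001, 0.001, 0.005]
}}

```text
time: 58.77
position: [0.5794, -0.0484, 0.0212]
eef_rot: [-0.126, -3.132, -0.002]
wrist_force: [-14.5, 1.7, 10.2]
grip_width: 0.138
grip_force: 30.0
```

>>> {"fn": "move_arm", "kwargs": {
  "motion": [0, 0, 0, 0.001, 0, 0, 0.005, 0, 0, 0, 0.002, -0.0001, 0, 0.005, 0, 0, 0, 0.002, -0.0001, 0, 0.005]
}}

```text
time: 59.02
position: [0.5797, -0.0484, 0.021]
eef_rot: [-0.125, -3.128, -0.002]
wrist_force: [-25.9, 1.7, 24.7]
grip_width: 0.134
grip_force: 30.0
```

>>> {"fn": "move_arm", "kwargs": {
  "motion": [0, 0, 0, -0.003, 0, 0, 0.005, 0, 0, 0, -0.005, 0, 0, 0.005, 0, 0, 0, -0.005, 0, 0, 0.04, 0, 0, 0, -0.005, 0, 0, 0.04, 0, 0, 0, -0.005, 0, 0, 0.04, 0, 0, 0, -0.005, 0, 0.03, 0.04, 0, 0, 0, -0.005, 0, 0.06, 0.04, 0, 0, 0, -0.005, 0.03, 0.08, 0.04, 0, 0, 0, 0, 0.065, 0.08, 0.04, 0, 0, 0, 0, 0.1015, 0.08, 0.04, 0, 0, 0, 0, 0.1015, 0.08, 0.04, 0, 0, 0, 0, 0.1015, 0.08, 0.04, 0, 0, 0, 0, 0.1015, 0.08, 0.04, 0, 0, 0, 0, 0.1015, 0.08, 0.04, 0, 0, 0, 0, 0.1015, 0.08, 0.04]
}}

```text
time: 60.27
position: [0.5848, 0.0513, 0.1014]
eef_rot: [-0.129, -3.139, 0.0]
wrist_force: [-0.6, 0.3, 0.5]
grip_width: 0.457
grip_force: 0.0
```

>>> {"fn": "move_arm", "kwargs": {
  "motion": [0, 0, 0, 0, 0.0007, -0.03, 0.04, 0, 0, 0, 0, 0.0007, -0.06, 0.04, 0, 0, 0, 0, 0.0007, -0.081, 0.04, 0, 0, 0, 0, 0.0007, -0.081, 0.04, 0, 0, 0, 0, 0.0007, -0.081, 0.04, 0, 0, 0, 0, 0.0007, -0.081, 0.005, 0, 0, 0, 0, 0.0007, -0.081, 0.005, 0, 0, 0, 0, 0.0007, -0.081, 0.005, 0, 0, 0, 0, 0.0007, -0.081, 0.005, 0, 0, 0, 0, 0.0007, -0.081, 0.005, 0, 0, 0, 0, 0.0007, -0.081, 0.005, 0, 0, 0, 0, 0.0007, -0.081, 0.005, 0, 0, 0, 0, 0.0007, -0.081, 0.005, 0, 0, 0, -0.005, 0.0011, -0.081, 0.005, 0, 0, 0, -0.01, 0.0015, -0.081, 0.005, 0, 0, 0, -0.015, 0.0019, -0.081, 0.005, 0, 0, 0, -0.015, 0.0019, -0.081, 0.005, 0, 0, 0, -0.015, 0.0019, -0.081, 0.005],
  "squeeze": 30
}}

```text
time: 61.77
position: [0.57, 0.0548, 0.0211]
eef_rot: [0.125, 3.138, 0.001]
wrist_force: [-0.6, -0.4, 6.9]
grip_width: 0.136
grip_force: 30.0
```

>>> {"fn": "move_arm", "kwargs": {
  "motion": [0, 0, 0, 0, 0, 0, 0.005, 0, 0, 0, 0.0007, 0, 0.003, 0.005, 0, 0, 0, 0.0014, 0, 0.006, 0.005, 0, 0, 0, 0.002, 0, 0.009, 0.005, 0, 0, 0, 0.0025, 0, 0.0125, 0.005, 0, 0, 0, 0.0025, 0, 0.0125, 0.005, 0, 0, 0, 0.0025, 0, 0.0125, 0.005, 0, 0, 0, 0.0025, 0, 0.0125, 0.005, 0, 0, 0, 0.0025, 0, 0.0125, 0.005, 0, 0, 0, 0.0025, 0, 0.0125, 0.005, 0, 0, 0, 0.0025, 0, 0.0125, 0.005],
  "squeeze": 5
}}

```text
time: 62.68
position: [0.5718, 0.0548, 0.0327]
eef_rot: [-0.125, -3.138, -0.0]
wrist_force: [-3.3, -0.8, -2.2]
grip_width: 0.139
grip_force: 5.0
```

```bash
python3 a.py
```

>>> {"fn": "move_arm", "kwargs": {
  "motion": [0, 0, 0, 0, 0, 0, 0.005]
}}

```text
time: 62.77
position: [0.5718, 0.0548, 0.0327]
eef_rot: [-0.125, -3.138, -0.0]
wrist_force: [-3.9, -0.6, -2.7]
grip_width: 0.139
grip_force: 5.0
```

```bash
python3 a.py
```

>>> {"fn": "move_arm", "kwargs": {
  "motion": [0, 0, 0, 0, 0, 0, 0.005]
}}

```text
time: 62.85
position: [0.5719, 0.0547, 0.0328]
eef_rot: [-0.125, -3.138, -0.0]
wrist_force: [-2.8, -0.1, -3.2]
grip_width: 0.136
grip_force: 5.0
```

```bash
python3 a.py
```

>>> {"fn": "move_arm", "kwargs": {
  "motion": [0, 0, 0, 0, 0, 0, 0.005]
}}

```text
time: 62.93
position: [0.572, 0.0548, 0.0329]
eef_rot: [-0.125, -3.139, -0.001]
wrist_force: [-4.1, 0.1, -1.9]
grip_width: 0.139
grip_force: 5.0
```

```bash
python3 a.py; python3 v.py 4 .0125
```

```text
F [-3.55 -0.35 -2.5 ] se [0.26 0.18 0.25] Ty 0.688 fx -3.51 M -0.202 mass 1.009 M=0: 0.732
```

>>> {"fn": "move_arm", "kwargs": {
  "motion": [0, 0, 0, 0.0006, 0, 0.004, 0.005, 0, 0, 0, 0.0006, 0, 0.004, 0.005, 0, 0, 0, 0, 0, 0, 0.005, 0, 0, 0, 0, 0, 0, 0.005, 0, 0, 0, 0, 0, 0, 0.005, 0, 0, 0, 0, 0, 0, 0.005, 0, 0, 0, 0, 0, 0, 0.005, 0, 0, 0, 0, 0, 0, 0.005, 0, 0, 0, 0, 0, 0, 0.005]
}}

```text
time: 63.68
position: [0.5726, 0.0547, 0.0331]
eef_rot: [0.125, 3.138, 0.001]
wrist_force: [1.8, -0.3, -3.9]
grip_width: 0.138
grip_force: 5.0
```

```bash
python3 a.py
```

>>> {"fn": "move_arm", "kwargs": {
  "motion": [0, 0, 0, 0, 0, 0, 0.005]
}}

```text
time: 63.77
position: [0.5726, 0.0548, 0.0331]
eef_rot: [0.125, 3.138, 0.001]
wrist_force: [3.2, 0.2, -3.6]
grip_width: 0.132
grip_force: 5.0
```

```bash
python3 a.py
```

>>> {"fn": "move_arm", "kwargs": {
  "motion": [0, 0, 0, 0, 0, 0, 0.005]
}}

```text
time: 63.85
position: [0.5725, 0.0547, 0.0331]
eef_rot: [0.125, 3.139, 0.001]
wrist_force: [2.3, -0.6, -5.0]
grip_width: 0.139
grip_force: 5.0
```

```bash
python3 a.py; python3 v.py 3 .0125
```

```text
F [ 2.4  -0.24 -4.16] se [0.33 0.21 0.33] Ty -0.479 fx 2.41 M 0.133 mass 0.724 M=0: 0.906
```

>>> {"fn": "move_arm", "kwargs": {
  "motion": [0, 0, 0, -0.0008, 0, -0.004, 0.005, 0, 0, 0, -0.0016, 0, -0.008, 0.005, 0, 0, 0, -0.0025, 0, -0.012, 0.005, 0, 0, 0, -0.0025, 0, -0.012, 0.005, 0, 0, 0, -0.0025, 0, -0.012, 0.005, 0, 0, 0, 0.002, -0.0004, -0.012, 0.005, 0, 0, 0, 0.006, -0.0007, -0.012, 0.005, 0, 0, 0, 0.009, -0.0009, -0.012, 0.005, 0, 0, 0, 0.011, -0.0011, -0.012, 0.005, 0, 0, 0, 0.013, -0.0012, -0.012, 0.005, 0, 0, 0, 0.014, -0.0013, -0.012, 0.005, 0, 0, 0, 0.014, -0.0013, -0.012, 0.005],
  "squeeze": 30
}}

```text
time: 64.85
position: [0.5843, 0.0541, 0.0215]
eef_rot: [-0.124, -3.135, -0.002]
wrist_force: [-13.7, 1.4, 18.3]
grip_width: 0.137
grip_force: 30.0
```

>>> {"fn": "move_arm", "kwargs": {
  "motion": [0, 0, 0, 0.001, 0, 0.0005, 0.005, 0, 0, 0, 0.002, -0.0001, 0.0005, 0.005, 0, 0, 0, 0.003, -0.0002, 0.0005, 0.005, 0, 0, 0, 0.003, -0.0002, 0.0005, 0.005]
}}

```text
time: 65.18
position: [0.5864, 0.0539, 0.0215]
eef_rot: [-0.124, -3.133, -0.001]
wrist_force: [-16.0, 1.2, 18.1]
grip_width: 0.136
grip_force: 30.0
```

>>> {"fn": "move_arm", "kwargs": {
  "motion": [0, 0, 0, 0.001, 0, 0, 0.005, 0, 0, 0, 0.002, -0.0001, 0, 0.005, 0, 0, 0, 0.002, -0.0001, 0, 0.005]
}}

```text
time: 65.43
position: [0.5866, 0.0539, 0.0214]
eef_rot: [-0.124, -3.129, -0.001]
wrist_force: [-24.9, 0.5, 24.7]
grip_width: 0.138
grip_force: 30.0
```

>>> {"fn": "move_arm", "kwargs": {
  "motion": [0, 0, 0, -0.003, 0, 0, 0.005, 0, 0, 0, -0.005, 0, 0, 0.005, 0, 0, 0, -0.005, 0, 0, 0.04, 0, 0, 0, -0.005, 0, 0, 0.04, 0, 0, 0, -0.005, 0, 0, 0.04, 0, 0, 0, -0.005, 0, 0.03, 0.04, 0, 0, 0, -0.005, 0, 0.06, 0.04, 0, 0, 0, -0.005, 0.03, 0.08, 0.04, 0, 0, 0, 0.002, 0.06, 0.08, 0.04, 0, 0, 0, 0.002, 0.092, 0.08, 0.04, 0, 0, 0, 0.002, 0.092, 0.08, 0.04, 0, 0, 0, 0.002, 0.092, 0.08, 0.04, 0, 0, 0, 0.002, 0.092, 0.08, 0.04, 0, 0, 0, 0.002, 0.092, 0.08, 0.04, 0, 0, 0, 0.002, 0.092, 0.08, 0.04]
}}

```text
time: 66.68
position: [0.5934, 0.1436, 0.1013]
eef_rot: [-0.129, -3.139, 0.0]
wrist_force: [0.3, 0.4, -0.0]
grip_width: 0.459
grip_force: 0.0
```

>>> {"fn": "move_arm", "kwargs": {
  "motion": [0, 0, 0, 0, 0, -0.03, 0.04, 0, 0, 0, 0, 0, -0.06, 0.04, 0, 0, 0, 0, 0, -0.082, 0.04, 0, 0, 0, 0, 0, -0.082, 0.04, 0, 0, 0, 0, 0, -0.082, 0.04, 0, 0, 0, 0, 0, -0.082, 0.005, 0, 0, 0, 0, 0, -0.082, 0.005, 0, 0, 0, 0, 0, -0.082, 0.005, 0, 0, 0, 0, 0, -0.082, 0.005, 0, 0, 0, 0, 0, -0.082, 0.005, 0, 0, 0, 0, 0, -0.082, 0.005, 0, 0, 0, 0, 0, -0.082, 0.005, 0, 0, 0, 0, 0, -0.082, 0.005, 0, 0, 0, -0.005, 0.0004, -0.082, 0.005, 0, 0, 0, -0.01, 0.0008, -0.082, 0.005, 0, 0, 0, -0.015, 0.0012, -0.082, 0.005, 0, 0, 0, -0.015, 0.0012, -0.082, 0.005, 0, 0, 0, -0.015, 0.0012, -0.082, 0.005]
}}

```text
time: 68.18
position: [0.578, 0.1465, 0.0201]
eef_rot: [0.125, 3.139, 0.001]
wrist_force: [0.2, -0.8, 8.2]
grip_width: 0.14
grip_force: 30.0
```

>>> {"fn": "move_arm", "kwargs": {
  "motion": [0, 0, 0, 0, 0, 0, 0.005, 0, 0, 0, 0.0007, 0, 0.003, 0.005, 0, 0, 0, 0.0014, 0, 0.006, 0.005, 0, 0, 0, 0.002, 0, 0.009, 0.005, 0, 0, 0, 0.0025, 0, 0.0125, 0.005, 0, 0, 0, 0.0025, 0, 0.0125, 0.005, 0, 0, 0, 0.0025, 0, 0.0125, 0.005, 0, 0, 0, 0.0025, 0, 0.0125, 0.005, 0, 0, 0, 0.0025, 0, 0.0125, 0.005, 0, 0, 0, 0.0025, 0, 0.0125, 0.005, 0, 0, 0, 0.0025, 0, 0.0125, 0.005],
  "squeeze": 4
}}

```text
time: 69.1
position: [0.5805, 0.1464, 0.0318]
eef_rot: [-0.125, -3.139, -0.0]
wrist_force: [-2.0, -0.0, -2.7]
grip_width: 0.138
grip_force: 4.0
```

```bash
python3 a.py
```

>>> {"fn": "move_arm", "kwargs": {
  "motion": [0, 0, 0, 0, 0, 0, 0.005]
}}

```text
time: 69.18
position: [0.5806, 0.1464, 0.0319]
eef_rot: [-0.125, -3.139, -0.001]
wrist_force: [-2.0, -0.1, -3.0]
grip_width: 0.141
grip_force: 4.0
```

```bash
python3 a.py
```

>>> {"fn": "move_arm", "kwargs": {
  "motion": [0, 0, 0, 0, 0, 0, 0.005]
}}

```text
time: 69.27
position: [0.5806, 0.1464, 0.0319]
eef_rot: [-0.125, -3.139, -0.0]
wrist_force: [-2.7, 0.3, -2.6]
grip_width: 0.139
grip_force: 4.0
```

```bash
python3 a.py
```

>>> {"fn": "move_arm", "kwargs": {
  "motion": [0, 0, 0, 0, 0, 0, 0.005]
}}

```text
time: 69.35
position: [0.5806, 0.1463, 0.0319]
eef_rot: [-0.125, -3.139, -0.0]
wrist_force: [-1.5, -0.6, -2.8]
grip_width: 0.133
grip_force: 4.0
```

```bash
python3 a.py
```

>>> {"fn": "move_arm", "kwargs": {
  "motion": [0, 0, 0, 0, 0, 0, 0.005]
}}

```text
time: 69.43
position: [0.5807, 0.1464, 0.0319]
eef_rot: [-0.125, -3.139, -0.001]
wrist_force: [-3.3, 0.1, -1.9]
grip_width: 0.134
grip_force: 4.0
```

```bash
python3 a.py; python3 v.py 5 .0125
```

```text
F [-2.27 -0.06 -2.59] se [0.28 0.13 0.16] Ty 0.541 fx -2.26 M -0.034 mass 0.753 M=0: 0.706
```

>>> {"fn": "move_arm", "kwargs": {
  "motion": [0, 0, 0, 0.0006, 0, 0.004, 0.005, 0, 0, 0, 0.0006, 0, 0.004, 0.005, 0, 0, 0, 0, 0, 0, 0.005, 0, 0, 0, 0, 0, 0, 0.005, 0, 0, 0, 0, 0, 0, 0.005, 0, 0, 0, 0, 0, 0, 0.005, 0, 0, 0, 0, 0, 0, 0.005, 0, 0, 0, 0, 0, 0, 0.005, 0, 0, 0, 0, 0, 0, 0.005]
}}

```text
time: 70.18
position: [0.581, 0.1463, 0.0321]
eef_rot: [0.125, 3.139, 0.001]
wrist_force: [2.1, -0.0, -2.9]
grip_width: 0.142
grip_force: 4.0
```

```bash
python3 a.py
```

>>> {"fn": "move_arm", "kwargs": {
  "motion": [0, 0, 0, 0, 0, 0, 0.005]
}}

```text
time: 70.27
position: [0.5809, 0.1463, 0.032]
eef_rot: [0.125, 3.139, 0.001]
wrist_force: [2.2, -0.4, -2.5]
grip_width: 0.138
grip_force: 4.0
```

```bash
python3 a.py
```

>>> {"fn": "move_arm", "kwargs": {
  "motion": [0, 0, 0, 0, 0, 0, 0.005]
}}

```text
time: 70.35
position: [0.5809, 0.1464, 0.032]
eef_rot: [0.125, 3.139, 0.001]
wrist_force: [2.1, -0.3, -2.5]
grip_width: 0.14
grip_force: 4.0
```

```bash
python3 a.py
```

>>> {"fn": "move_arm", "kwargs": {
  "motion": [0, 0, 0, 0, 0, 0, 0.005]
}}

```text
time: 70.43
position: [0.5808, 0.1464, 0.032]
eef_rot: [0.125, 3.139, 0.001]
wrist_force: [2.0, 0.3, -3.0]
grip_width: 0.141
grip_force: 4.0
```

```bash
python3 a.py
```

>>> {"fn": "move_arm", "kwargs": {
  "motion": [0, 0, 0, 0, 0, 0, 0.005]
}}

```text
time: 70.52
position: [0.5808, 0.1464, 0.032]
eef_rot: [0.125, 3.139, 0.001]
wrist_force: [1.9, -0.5, -3.1]
grip_width: 0.138
grip_force: 4.0
```

```bash
python3 a.py; python3 v.py 5 .0125
```

```text
F [ 2.07 -0.2  -2.78] se [0.04 0.12 0.11] Ty -0.359 fx 2.08 M 0.168 mass 0.358 M=0: 0.587
```

>>> {"fn": "move_arm", "kwargs": {
  "motion": [0, 0, 0, 0.0002, 0, 0, 0.005, 0, 0, 0, 0.0004, 0, 0, 0.005, 0, 0, 0, 0.0004, 0, 0, 0.005, 0, 0, 0, 0.0004, 0, 0, 0.005, 0, 0, 0, 0.0004, 0, 0, 0.005]
}}

```text
time: 70.93
position: [0.5808, 0.1464, 0.0319]
eef_rot: [-0.125, -3.138, -0.0]
wrist_force: [-0.8, 0.6, -2.0]
grip_width: 0.135
grip_force: 4.0
```

```bash
python3 a.py;python3 v.py 1 .0125; python3 j.py
```

```text
F [-0.84  0.58 -1.97] se [0. 0. 0.] Ty 0.227 fx -0.88 M 0.004 mass 0.5 M=0: 0.505
20 [-64.02  -34.07   -0.223] [0.5808 0.1464 0.0319] [-0.8  0.6 -2. ] 0.23
```

>>> {"fn": "move_arm", "kwargs": {
  "motion": [0, 0, 0, 0, 0, 0, 0.005, 0, 0, 0, 0, 0, 0, 0.005, 0, 0, 0, 0, 0, 0, 0.005]
}}

```text
time: 71.18
position: [0.5808, 0.1464, 0.0319]
eef_rot: [-0.125, -3.138, -0.0]
wrist_force: [-1.2, -0.2, -1.7]
grip_width: 0.134
grip_force: 4.0
```

```bash
python3 a.py;python3 v.py 2 .0125; python3 j.py
```

```text
F [-1.04  0.21 -1.81] se [0.14 0.26 0.11] Ty 0.341 fx -1.05 M 0.073 mass 0.373 M=0: 0.474
21 [-64.092 -34.537  -0.54 ] [0.5808 0.1464 0.0319] [-1.2 -0.2 -1.7] 0.46
```

>>> {"fn": "move_arm", "kwargs": {
  "motion": [0, 0, 0, 0, 0, 0, 0.005, 0, 0, 0, 0, 0, 0, 0.005, 0, 0, 0, 0, 0, 0, 0.005]
}}

```text
time: 71.43
position: [0.5809, 0.1464, 0.0319]
eef_rot: [-0.125, -3.139, -0.001]
wrist_force: [-2.4, -0.3, -1.4]
grip_width: 0.138
grip_force: 4.0
```

```bash
python3 a.py;python3 v.py 3 .0125; python3 j.py
```

```text
F [-1.48  0.05 -1.68] se [0.37 0.22 0.13] Ty 0.376 fx -1.48 M 0.001 mass 0.458 M=0: 0.459
22 [-64.169 -34.745  -0.665] [0.5809 0.1464 0.0319] [-2.4 -0.3 -1.4] 0.44
```

>>> {"fn": "move_arm", "kwargs": {
  "motion": [0, 0, 0, -0.0015, 0, -0.006, 0.005, 0, 0, 0, -0.0029, 0, -0.0122, 0.005, 0, 0, 0, -0.0029, 0, -0.0122, 0.005, 0, 0, 0, -0.0029, 0, -0.0122, 0.02, 0, 0, 0, -0.0029, 0, -0.0122, 0.02, 0, 0, 0, -0.0002, 0, -0.006, 0.02, 0, 0, 0, 0, 0, 0, 0.02, 0, 0, 0, 0, 0, 0, 0.02, 0, 0, 0, 0, 0, 0, 0.02, 0, 0, 0, 0, 0, 0, 0.02, 0, 0, 0, 0, 0, 0, 0.02, 0, 0, 0, 0, 0, 0, 0.02, 0, 0, 0, 0, 0, 0, 0.02, 0, 0, 0, 0, 0, 0, 0.02, 0, 0, 0, 0, 0, 0, 0.02, 0, 0, 0, 0, 0, 0, 0.02, 0, 0, 0, 0, 0, 0, 0.02, 0, 0, 0, 0, 0, 0, 0.02, 0, 0, 0, 0, 0, 0, 0.02]
}}

```text
time: 73.02
position: [0.5811, 0.1464, 0.032]
eef_rot: [-0.125, -3.139, -0.001]
wrist_force: [-0.5, -0.0, 0.5]
grip_width: 0.23
grip_force: 0.0
```

```bash
python3 j.py
```

```text
23 [-62.577 -32.611   0.086] [0.5811 0.1464 0.032 ] [-0.5 -0.   0.5] 0.02
```

>>> {"fn": "move_arm", "kwargs": {
  "motion": [0, 0, 0, 0, 0, 0, 0.02, 0, 0, 0, 0, 0, 0, 0.02, 0, 0, 0, 0, 0, 0, 0.02, 0, 0, 0, 0, 0, 0, 0.02]
}}

```text
time: 73.35
position: [0.5811, 0.1464, 0.032]
eef_rot: [-0.125, -3.139, -0.001]
wrist_force: [0.2, -0.3, 0.6]
grip_width: 0.227
grip_force: 0.0
```

```bash
python3 j.py; cat >> fk2.py <<'E'
np.save("P.npy",np.r_[out[0][2]])
E
sed -i 's/for s in itertools.product(\[1,-1\],repeat=6):/for s in [(-1,1,-1,1,-1,1)]:/; s/\.01\*(p-p0)/.001*(p-p0)/; s/\.round(3)\.tolist()/.tolist()/; /^for d in D:print/d' fk2.py; python3 fk2.py
sed -i 's/^P=.*//; s/;P=np.array(.*$/;P=np.load("P.npy")/' wt.py; grep -n "P=" wt.py; python3 wt.py 20 24 24 .0122; echo E; python3 wt.py 13 19 12 .0125; echo D; python3 wt.py 0 5 6 .0084
```

```text
24 [-62.586 -32.615   0.086] [0.5811 0.1464 0.032 ] [ 0.2 -0.3  0.6] 0.03
(np.float64(5.232187855087505e-07), (-1, 1, -1, 1, -1, 1, 1), [-0.0012758273531351674, 0.0030994482042631696, -0.004368912736353633, 0.2567813407174084, 0.00216419122311741, -0.024260374826408096, 0.4482484648612231, 0.0024614078169858393, -0.017304482546397153, 0.4920227094508137, 0.0018258867327112605, 0.0013628932184617155, 0.34636144941945707], np.float64(0.0004741954298779216))
3:sg=(-1,1,-1,1,-1,1,1);P=np.load("P.npy")
[-1.02 -0.18 -2.15  0.   -0.05  0.02] wrist [-0.8  0.6 -2. ] fx -1.0 M -0.052 mass 0.628
[-1.96 -0.11 -1.95 -0.   -0.04  0.02] wrist [-1.2 -0.2 -1.7] fx -1.94 M -0.042 mass 0.604
[-2.33  0.01 -1.96  0.   -0.03  0.02] wrist [-2.4 -0.3 -1.4] fx -2.32 M -0.031 mass 0.604
[-0.01 -0.    0.01  0.   -0.    0.  ] wrist [-0.5 -0.   0.5] fx -0.01 M -0.002 mass -0.0
E
[ 0.61  0.95 -3.59 -0.26  0.22 -0.07] wrist [ 1.   0.4 -4.1] fx 0.53 M 0.198 mass 0.576
[ 0.59  0.7  -3.88 -0.21  0.38 -0.06] wrist [ 0.6  0.5 -4. ] fx 0.53 M 0.361 mass 0.421
[-0.21  0.65 -3.73 -0.19  0.36 -0.05] wrist [-0.6  1.2 -4.1] fx -0.26 M 0.343 mass 0.441
[-0.71  0.57 -1.68 -0.08  0.08 -0.05] wrist [-1.6 -0.3 -1.2] fx -0.75 M 0.078 mass 0.329
[-0.18  0.39 -1.68 -0.06  0.08 -0.05] wrist [-0.7 -0.  -1.2] fx -0.21 M 0.071 mass 0.315
[ 0.3   0.3  -1.76 -0.06  0.07 -0.05] wrist [-0.4  0.4 -1.3] fx 0.28 M 0.064 mass 0.327
D
[ 2.4  -0.02 -1.58 -0.08 -0.22 -0.02] wrist [ 2.8  1.  -1.2] fx 2.39 M -0.225 mass 0.605
[-0.57  0.25 -1.   -0.1  -0.2  -0.01] wrist [-0.5  0.5 -0.9] fx -0.59 M -0.208 mass 0.541
[-1.42  0.33 -0.84 -0.1  -0.22 -0.01] wrist [-1.5 -0.6 -1.2] fx -1.44 M -0.227 mass 0.557
[-2.2   0.41 -0.69 -0.1  -0.23 -0.01] wrist [-2.  -0.2 -0.6] fx -2.23 M -0.233 mass 0.554
[-2.96  0.47 -0.54 -0.1  -0.23 -0.01] wrist [-3.   0.6 -0.6] fx -2.99 M -0.233 mass 0.546
```

>>> {"fn": "move_arm", "kwargs": {
  "motion": [0, 0, 0, -0.0015, 0, -0.006, 0.02, 0, 0, 0, -0.0029, 0, -0.0122, 0.02, 0, 0, 0, -0.0029, 0, -0.0122, 0.005, 0, 0, 0, -0.0029, 0, -0.0122, 0.005, 0, 0, 0, -0.0029, 0, -0.0122, 0.005, 0, 0, 0, -0.0029, 0, -0.0122, 0.005, 0, 0, 0, -0.002, 0, -0.008, 0.005, 0, 0, 0, -0.001, 0, -0.004, 0.005, 0, 0, 0, 0, 0, 0, 0.005, 0, 0, 0, 0, 0, 0, 0.005, 0, 0, 0, 0, 0, 0, 0.005, 0, 0, 0, 0, 0, 0, 0.005, 0, 0, 0, 0, 0, 0, 0.005, 0, 0, 0, 0, 0, 0, 0.005, 0, 0, 0, 0, 0, 0, 0.005, 0, 0, 0, 0, 0, 0, 0.005, 0, 0, 0, 0, 0, 0, 0.005, 0, 0, 0, 0, 0, 0, 0.005, 0, 0, 0, 0, 0, 0, 0.005, 0, 0, 0, 0, 0, 0, 0.005]
}}

```text
time: 75.02
position: [0.5813, 0.1463, 0.032]
eef_rot: [0.125, 3.139, 0.001]
wrist_force: [1.9, -1.2, -2.8]
grip_width: 0.138
grip_force: 4.0
```

```bash
python3 j.py
```

```text
25 [-63.835 -32.617   0.74 ] [0.5813 0.1463 0.032 ] [ 1.9 -1.2 -2.8] -0.41
```

>>> {"fn": "move_arm", "kwargs": {
  "motion": [0, 0, 0, 0.0006, 0, 0.004, 0.005, 0, 0, 0, 0.0006, 0, 0.004, 0.005, 0, 0, 0, 0, 0, 0, 0.005, 0, 0, 0, 0, 0, 0, 0.005, 0, 0, 0, 0, 0, 0, 0.005, 0, 0, 0, 0, 0, 0, 0.005, 0, 0, 0, 0, 0, 0, 0.005, 0, 0, 0, 0, 0, 0, 0.005, 0, 0, 0, 0, 0, 0, 0.005, 0, 0, 0, 0, 0, 0, 0.005, 0, 0, 0, 0, 0, 0, 0.005, 0, 0, 0, 0, 0, 0, 0.005, 0, 0, 0, 0, 0, 0, 0.005, 0, 0, 0, 0, 0, 0, 0.005]
}}

```text
time: 76.18
position: [0.5811, 0.1464, 0.032]
eef_rot: [-0.125, -3.139, -0.001]
wrist_force: [-1.9, 1.2, -2.3]
grip_width: 0.138
grip_force: 4.0
```

```bash
python3 j.py
```

```text
26 [-64.405 -34.885  -0.7  ] [0.5811 0.1464 0.032 ] [-1.9  1.2 -2.3] 0.55
```

>>> {"fn": "move_arm", "kwargs": {
  "motion": [0, 0, 0, -0.0008, 0, -0.004, 0.005, 0, 0, 0, -0.0008, 0, -0.004, 0.005, 0, 0, 0, 0, 0, 0, 0.005, 0, 0, 0, 0, 0, 0, 0.005, 0, 0, 0, 0, 0, 0, 0.005, 0, 0, 0, 0, 0, 0, 0.005, 0, 0, 0, 0, 0, 0, 0.005, 0, 0, 0, 0, 0, 0, 0.005, 0, 0, 0, 0, 0, 0, 0.005, 0, 0, 0, 0, 0, 0, 0.005, 0, 0, 0, 0, 0, 0, 0.005, 0, 0, 0, 0, 0, 0, 0.005, 0, 0, 0, 0, 0, 0, 0.005, 0, 0, 0, 0, 0, 0, 0.005]
}}

```text
time: 77.35
position: [0.5812, 0.1464, 0.032]
eef_rot: [0.125, 3.139, 0.001]
wrist_force: [1.7, 0.6, -2.3]
grip_width: 0.14
grip_force: 4.0
```

```bash
python3 j.py; python3 wt.py 25 28 24 .0122
```

```text
27 [-63.848 -32.636   0.735] [0.5812 0.1464 0.032 ] [ 1.7  0.6 -2.3] -0.45
[ 1.86 -0.07 -2.8  -0.06 -0.05 -0.01] wrist [ 1.9 -1.2 -2.8] fx 1.86 M -0.06 mass 0.685
[-2.3   0.19 -2.3  -0.04  0.02  0.  ] wrist [-1.9  1.2 -2.3] fx -2.31 M 0.017 mass 0.62
[ 1.88 -0.18 -2.82 -0.04 -0.05 -0.  ] wrist [ 1.7  0.6 -2.3] fx 1.89 M -0.051 mass 0.675
```

>>> {"fn": "move_arm", "kwargs": {
  "motion": [0, 0, 0, -0.001, 0, -0.004, 0.005, 0, 0, 0, -0.002, 0, -0.008, 0.005, 0, 0, 0, -0.0029, 0, -0.012, 0.005, 0, 0, 0, -0.0029, 0, -0.012, 0.005, 0, 0, 0, -0.0029, 0, -0.012, 0.005, 0, 0, 0, 0.002, -0.0004, -0.012, 0.005, 0, 0, 0, 0.006, -0.0007, -0.012, 0.005, 0, 0, 0, 0.009, -0.0009, -0.012, 0.005, 0, 0, 0, 0.011, -0.0011, -0.012, 0.005, 0, 0, 0, 0.013, -0.0012, -0.012, 0.005, 0, 0, 0, 0.014, -0.0013, -0.012, 0.005, 0, 0, 0, 0.014, -0.0013, -0.012, 0.005],
  "squeeze": 30
}}

```text
time: 78.35
position: [0.5933, 0.1459, 0.0201]
eef_rot: [-0.124, -3.135, -0.001]
wrist_force: [-8.5, 1.4, 10.8]
grip_width: 0.134
grip_force: 30.0
```

>>> {"fn": "move_arm", "kwargs": {
  "motion": [0, 0, 0, 0.001, 0, 0.0005, 0.005, 0, 0, 0, 0.002, -0.0001, 0.0005, 0.005, 0, 0, 0, 0.003, -0.0002, 0.0005, 0.005, 0, 0, 0, 0.003, -0.0002, 0.0005, 0.005]
}}

```text
time: 78.68
position: [0.5934, 0.1459, 0.02]
eef_rot: [-0.123, -3.129, -0.0]
wrist_force: [-20.8, 0.5, 19.7]
grip_width: 0.136
grip_force: 30.0
```

>>> {"fn": "move_arm", "kwargs": {
  "motion": [0, 0, 0, 0.001, 0, 0, 0.005, 0, 0, 0, 0.002, -0.0001, 0, 0.005, 0, 0, 0, 0.002, -0.0001, 0, 0.005]
}}

```text
time: 78.93
position: [0.5938, 0.1458, 0.0198]
eef_rot: [-0.123, -3.126, 0.0]
wrist_force: [-27.8, -0.5, 24.8]
grip_width: 0.131
grip_force: 30.0
```

>>> {"fn": "move_arm", "kwargs": {
  "motion": [0, 0, 0, -0.003, 0, 0, 0.005, 0, 0, 0, -0.0055, 0, 0, 0.005, 0, 0, 0, -0.0055, 0, 0, 0.04, 0, 0, 0, -0.0055, 0, 0, 0.04, 0, 0, 0, -0.0055, 0, 0, 0.04, 0, 0, 0, -0.0055, 0, 0.03, 0.04, 0, 0, 0, -0.0055, 0, 0.06, 0.04, 0, 0, 0, -0.02, 0, 0.09, 0.04, 0, 0, 0, -0.04, 0.02, 0.12, 0.04, 0, 0, 0, -0.065, 0.05, 0.14, 0.04, 0, 0, 0, -0.09, 0.08, 0.16, 0.04, 0, 0, 0, -0.115, 0.11, 0.18, 0.04, 0, 0, 0, -0.14, 0.14, 0.2, 0.04, 0, 0, 0, -0.165, 0.17, 0.2, 0.04, 0, 0, 0, -0.19, 0.2, 0.2, 0.04, 0, 0, 0, -0.215, 0.23, 0.2, 0.04, 0, 0, 0, -0.235, 0.26, 0.2, 0.04, 0, 0, 0, -0.235, 0.26, 0.2, 0.04]
}}

```text
time: 80.43
position: [0.3591, 0.4112, 0.2205]
eef_rot: [-0.11, -3.137, -0.005]
wrist_force: [-1.0, 0.6, 0.0]
grip_width: 0.458
grip_force: 0.0
```

```bash
python3 - <<'E'
from h import *
cv2.imwrite('pics/t7.png',cv2.resize(bot.get_image("top")[80:290,170:490],(800,525),interpolation=cv2.INTER_CUBIC))
E
```

```text
(no output)
```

View pics/t7.png

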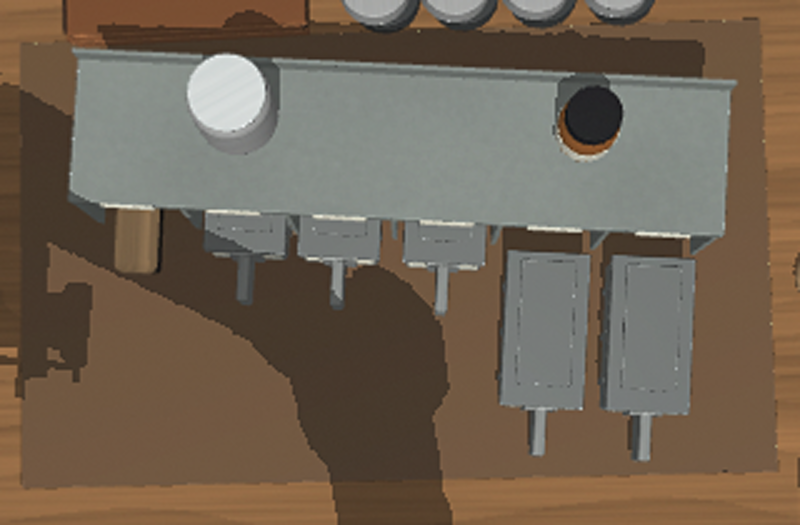

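The top view shows D and E wholly in front of the shelf, with tab tips at crop (538,455) and (641,460). A, B and C are at equal depth, with tips at (244,303), (337,306) and (441,312). The brush, tin and jar are unmoved.

```bash
python3 - <<'E'
from h import *
f=lambda p:np.array(p)/2.5+[170-.3,80-.3]
P=px2w(f([(244,304),(337,307),(441,313),(538,456),(641,461)]),.054)
q=P[:,:2]-[.6435,-.0033];ax=np.array([.9967,-.0815])
print("binx",(q@ax+.122).round(4))
print("rear edges D,E", (px2w(f([(549,251),(653,257)]),.061)[:,:2]-[.6435,-.0033])@ax)
E
```

```text
binx [ 0.0415  0.0436  0.0434 -0.0891 -0.088 ]
rear edges D,E [-0.01391165 -0.0143618 ]
```

```bash
python3 -c "
from cell import bot
print(bot.close_job())"
```

```text
the job is handed in; nothing more can be done
None
```

I weighed all five bins and handed the job in. The two light ones (lanes y = -0.15 and -0.25, about 0.5 kg each) are out, about 14 mm clear of the shelf; the other three (lanes y = 0.15, 0.05 and -0.05, about 0.65, 0.85 and 0.85 kg) are pushed home; the 0.65 kg one is the least certain call, since its readings ran from about 0.46 to 0.75 kg.

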